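# Close up the row of parts bins in the corner stop

## Robot

A 6-joint arm with a two-finger parallel gripper is mounted at the origin on the work surface. World frame = base frame: x ahead of the robot, y to its left, z up, the work surface at z = 0. Lengths are in m, angles in degrees, forces in N, time in s.
With the tool pointing down it reaches from about 0.375 to 0.9 m from the base axis. Payload 3.1 kg.
Tool frame: the origin (TCP) lies midway between the tips of the shut fingers; the grasp point (between the pads) lies bot.hold_point_z behind it (bot.hold_point_z is the distance from the TCP to the grasp point, in m); z points along the fingers, y is the direction in which the jaws open and shut (so a half turn about z gives the same grasp; the last joint's range is limited). The gripper opens to 87 mm and grips with 3 to 60 N. Pads are 19 mm wide; open, the fingers measure 117 mm over their backs; the gripper's body (75 mm by 190 mm) begins 51 mm behind the grasp point.
Start: joints at [-81.79, 30.224, 82.088, -0, 67.689, -10.227], TCP at [0.198, -0.593, 0.223] pointing down, gripper open.
Joint ranges: [-176.69, 176.69], [-43.24, 126.21], [12.49, 139.97], [-82, 262], [0, 151.66], [-163.58, 163.58]. Speed limits (degrees/s): [159.86, 159.86, 180, 180, 180, 180].

## Interface

Orientations are given as a 3x3 rotation matrix whose columns are the frame's x, y, z axes.
In Python, from rig import bot, vision, hand_in gives the robot as it stands. The module is installed in compiled form; this text tells all that it offers.
- The arm moves only by the shell command python3 -m handwheel 'ROWS'. ROWS is JSON, a list of rows, each an object of numbers: "hand": the gripper's target within -1 to 1 (fully open at 1, half-way at 0, shut at -1); "dx", "dy", "dz": the shift along the world's x, y, z in cm; "wx", "wy", "wz": the turn, a rotation vector about the world's x, y, z in rad. In form: [{"hand": .., "dx": .., "dy": .., "dz": .., "wx": .., "wy": .., "wz": ..}, ...]. A call has 1 to 10 rows; each row shifts and turns the commanded pose from where the row before left it; what a row does not reach is not made up. A row lasts 1/10 s, in which the tool goes at most 50 mm and 8.59 degrees, less where a joint would pass 70% of its speed; a pose out of reach is approached as far as the arm can. A call with a gripper value outside its range is refused whole. The fingers move at their own pace and stop on an object; the grip force is fixed at half the most. Time passes only in rows, so rows that do not move let the fingers close. It gives the time, the measured TCP pose, the force and the opening at its end, in the units of the state.
- bot.read_state(): the state, without advancing time (a new reading comes with each control period).
- vision.capture(name): name is "scene" or "side" or "wrist"; returns (picture, depth): 400x640x3 uint8, red, green, blue; 400x640 float32, m along the optical axis (not along the pixel's ray), 0 where there is no reading.
- vision.get_calibration(name): a dict with "fx", "fy", "cx", "cy" (pixels), "rvec" (rotation vector, rad) and "tvec" (3), from world to camera coordinates, as OpenCV has them. Camera axes: x right, y down, z forward; pixel columns grow to the right and rows downward; lengths in m; the calibration is good to about 2 mm. The wrist camera is an equidistant fisheye: a pixel r from the principal point sees the ray r / f radians off the axis. A picture is of the moment at which its call begins: read the wrist's pose just before it. get_calibration takes no time and is no camera call; for the wrist camera it gives the pose at the moment of the call.
- hand_in(): hands the job in, once; it reports no verdict.
The state is a dict: "time_s": time; "joint_positions": joint angles; "qvel": joint speeds; "tau": joint torques, N m; "position": TCP position; "tcp_rot": TCP orientation; "force": force on the tool from outside, world axes, zero at the start; "moment": the same for the moment, N m; "opening": opening from 0.0 (shut) to 1.0 (fully open).
Only numpy, scipy, OpenCV 4.12 (cv2) and the standard library are available. Lean on these libraries where they do the work, as an engineer would, in place of code of your own. Each camera call takes 0.05 s, during which the arm holds its last target.

## Task

Using the fingers only to push, slide the wide bin with the coil of nails along the bench into the corner of the steel stop, snug against both the long fence and the short cheek; then push the narrow bin with the bolts against the fence too and close it up snugly against the wide bin, so the two stand square in one row. Do not pick up or tip the bins, leave the can, the loose nail coil and the little carton where they are, and finish with the hand clear of everything.

Things in the scene. Friction and masses are not known exactly. Their poses are not given: they have to be found in the camera images.
- stop: Fixed L-shaped stop of steel angle. Origin: inner corner, at bench height. Long fence: inner face x = 0, running 500 mm along its own -y. Short cheek: inner face y = 0, running 120 mm along its own -x. Walls 5 mm thick, 40 mm high; 4 mm high screw flanges reach 35 mm outwards only, so the bench inside is bare. Its yaw is within 9 degrees of the world axes.
- bin_wide: Loose open grey plastic bin, 100 mm deep (own x), 110 mm wide (own y), 45 mm high, flat upright sides 3 mm thick, blank label on the -x face; the coil of nails fixed in it (86 mm across, 36 mm high) nearly fills it. Origin: centre of underside. About 0.55 kg, slides on the bench. Seated, its centre is 50 mm from the fence and 55 mm from the cheek.
- bin_narrow: Loose open grey plastic bin, 100 mm deep (own x), 75 mm wide (own y), 45 mm high, flat upright sides, blank label on the -x face; the bolts in it are fixed. Origin: centre of underside. About 0.4 kg, slides on the bench; starts to the right (-y) of the wide bin. Seated, its centre is 50 mm from the fence and 147.5 mm from the cheek.
- can: bystander: loose plain steel can, 66 mm across, 85 mm high, standing to the left of the stop's cheek; origin at the centre of its underside
- coil: bystander: loose coil of nails, 64 mm across, 45 mm high, standing to the left of the cheek; origin at the centre of its underside
- carton: bystander: loose small closed cardboard carton, 60 x 90 mm, 50 mm high, to the right of the bins; origin at the centre of its underside

How it is judged:
By the outcome, as a careful person would: the job done as asked, in the order asked, and still so for the second after the job is handed in, with the robot touching nothing.
It also fails if it takes over 72 s, if anything falls off the work surface, if the arm or the gripper's body presses on something with over 40 N, if the wrist force passes 120 N, or if a joint passes its speed limit or range.

## Working session

There is one attempt and no reset: what is moved stays moved. The work goes in short steps, Python scripts to look and compute and a shell command to move; the robot and the scene stay as the last step left them, time stands still between calls to the robot, and variables do not carry over. Pictures are saved under pics/ and viewed, and the job is handed in when it is done.

```bash
mkdir -p pics; cat > h.py <<'E'
import numpy as np, cv2
from rig import bot, vision
def cap(n,tag):
    c=vision.get_calibration(n); p,d=vision.capture(n)
    cv2.imwrite(f'pics/{tag}.png',p[:,:,::-1]); np.savez(f'pics/{tag}.npz',p=p,d=d,**{k:np.array(v) for k,v in c.items()})
    return p,d,c
def load(tag):
    z=np.load(f'pics/{tag}.npz'); return z['p'],z['d'],z
def cloud(d,c):
    R,_=cv2.Rodrigues(np.array(c['rvec'],float)); t=np.array(c['tvec'],float).ravel()
    v,u=np.mgrid[:d.shape[0],:d.shape[1]]
    X=np.stack([(u-c['cx'])/c['fx']*d,(v-c['cy'])/c['fy']*d,d],-1)
    return (X-t)@R
def plane(uv,z,c):
    R,_=cv2.Rodrigues(np.array(c['rvec'],float)); t=np.array(c['tvec'],float).ravel()
    uv=np.atleast_2d(uv).astype(float)
    r=np.c_[(uv[:,0]-c['cx'])/c['fx'],(uv[:,1]-c['cy'])/c['fy'],np.ones(len(uv))]@R
    o=-R.T@t
    return o+r*((z-o[2])/r[:,2])[:,None]
E
python3 - <<'E'
from h import *
for n in('scene','side'):
    p,d,c=cap(n,n+'0'); R,_=cv2.Rodrigues(np.array(c['rvec']));print(n,-R.T@np.array(c['tvec']).ravel(),R[2],(d>0).mean())
s=bot.read_state();print(s['time_s'],s['position'],s['tcp_rot'],s['force'],s['opening'],bot.hold_point_z)
E
```

```text
scene [ 1.55402476 -0.31787677  0.90263622] [-0.74793398  0.1916536  -0.63550269] 0.9882578125
side [0.03331474 0.55609731 1.01426152] [ 0.40831733 -0.49727975 -0.76549971] 0.996296875
0.1 [ 0.19757045 -0.59221697  0.22165448] [[ 9.48673527e-01  3.16256907e-01 -3.29207540e-04]
 [ 3.16256914e-01 -9.48671460e-01  2.00626935e-03]
 [ 3.22186743e-04 -2.00740878e-03 -9.99997933e-01]] [ 0.98454054 -0.03295613  0.32682994] 1.0020200909410957 0.0187
```

View pics/scene0.png

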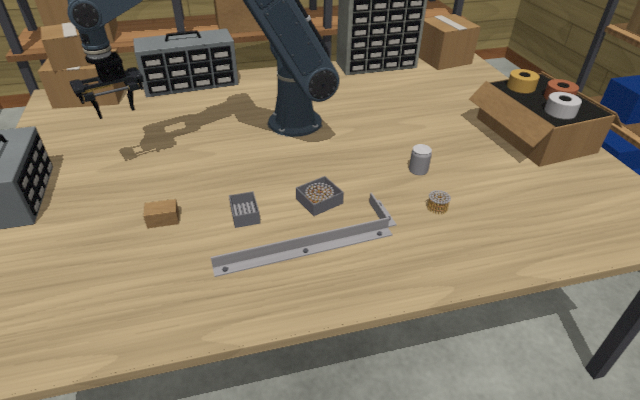

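View pics/side0.png

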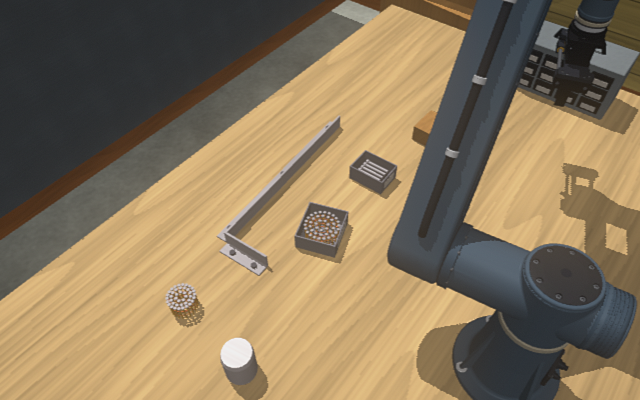

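The scene view shows the stop corner near (388,222), with the fence running left to (215,265). The wide bin is at (320,195), the narrow bin at (244,209), the carton at (160,213), the can at (421,160) and the loose coil at (438,202). The side view agrees, with the arm partly hiding the carton. Next I measure the positions from the depth.

```bash
python3 - <<'E'
from h import *
im=np.full((600,800,3),255,np.uint8)
for n,off in(('scene0',0),('side0',60)):
    p,d,c=load(n); P=cloud(d,c); ok=(d>0)
    zz=P[...,2][ok&(P[...,0]>.3)&(P[...,0]<.8)&(abs(P[...,1])<.35)]
    print(n,'table z median',np.median(zz))
    m=ok&(P[...,0]>.25)&(P[...,0]<.8)&(P[...,1]>-.55)&(P[...,1]<.45)&(P[...,2]>.012)&(P[...,2]<.12)
    k=cv2.connectedComponentsWithStats(m.astype(np.uint8))
    for i in range(1,k[0]):
        if k[2][i,4]<60: continue
        Q=P[k[1]==i]; top=np.percentile(Q[:,2],95); T=Q[Q[:,2]>top-.008]
        r=cv2.minAreaRect((T[:,:2]*1000).astype(np.float32)); print(k[2][i],'top',round(top,4),'rect',np.round(r[0],1),np.round(r[1],1),round(r[2],1), len(T))
    Q=P[m]
    for x,y,z in Q:
        u=int(400-(y+.05)*1000*.78); v=int(580-(x-.2)*1000*.9)
        if 0<=u<800 and 0<=v<600: im[v,u]=(0,0,255) if n=='scene0' else (255,0,0)
cv2.imwrite('pics/map0.png',im)
E
```

```text
scene0 table z median 7.282892048317983e-05
[409 144  23  30 539] top 0.087 rect [414.3 337.7] [64.4 58.9] 5.0 181
[ 296  176   48   38 1048] top 0.0458 rect [492.1 -29.6] [106.7 116.3] 20.1 402
[229 191  32  34 694] top 0.0463 rect [ 502.8 -261.3] [109.3  75.3] 1.4 178
[428 190  23  22 343] top 0.0475 rect [610.9 310.7] [62.6 65.1] 43.8 195
[ 211  192  179   73 1749] top 0.0418 rect [ 671.4 -106.9] [124.1 518.9] 17.6 634
[144 199  35  27 784] top 0.0533 rect [ 468.  -496.7] [89.5 64.9] 87.1 471
side0 table z median 0.0010511232912580892
[412 110  25  33 433] top 0.0537 rect [ 472.9 -495.3] [93.2 49.5] 87.4 289
[ 224  116  116  148 1500] top 0.0425 rect [ 672.8 -106.3] [121.6 519.5] 17.7 616
[ 349  150   48   41 1165] top 0.0463 rect [ 502.5 -261.6] [101.5  81.9] 1.4 280
[ 294  202   54   53 1591] top 0.0463 rect [492.4 -28.6] [100.8 114.9] 19.7 584
[165 283  33  34 665] top 0.0481 rect [610.8 312.1] [63.8 64.2] 83.9 417
[ 220  338   37   46 1320] top 0.0878 rect [411.2 339.5] [58.9 58.4] 19.4 762
```

View pics/map0.png

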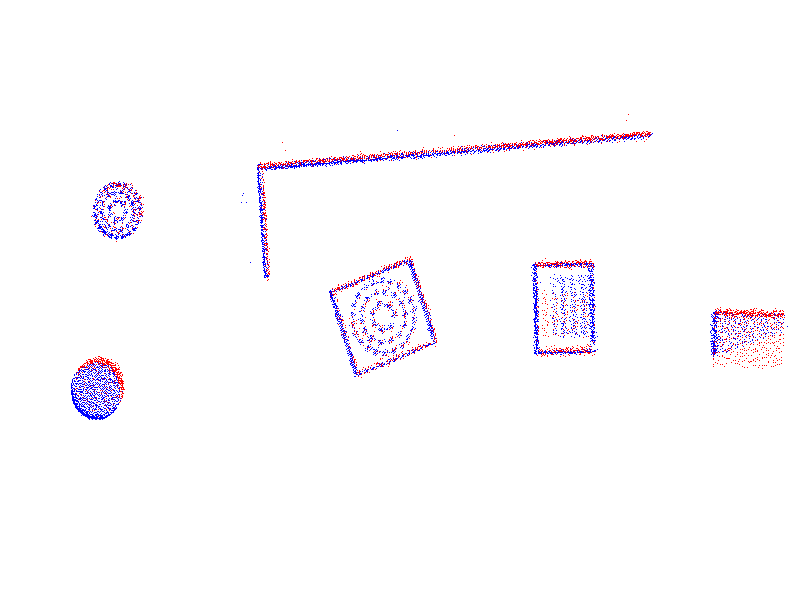

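```bash
cat >> h.py <<'E'
def fit(P,cond):
    T=P[cond]; 
    l=cv2.fitLine((T[:,:2]*1000).astype(np.float32),cv2.DIST_HUBER,0,.01,.01).ravel()
    return l,len(T)
def rim(P,box,zlo=.036,zhi=.06):
    x0,x1,y0,y1=box
    m=(P[...,0]>x0)&(P[...,0]<x1)&(P[...,1]>y0)&(P[...,1]<y1)&(P[...,2]>zlo)&(P[...,2]<zhi)
    return P[m]
E
python3 - <<'E'
from h import *
for n in('scene0','side0'):
    p,d,c=load(n); P=cloud(d,c)
    F=rim(P,(.62,.74,-.4,.08),.030,.045); C=rim(P,(.545,.645,.08,.16),.030,.045)
    for nm,Q in(('fence',F),('cheek',C)):
        l=cv2.fitLine((Q[:,:2]*1000).astype(np.float32),cv2.DIST_HUBER,0,.01,.01).ravel()
        nn=np.array([-l[1],l[0]]); r=(Q[:,:2]*1000-l[2:])@nn
        print(n,nm,len(Q),l.round(4),np.degrees(np.arctan2(l[1],l[0])).round(2),np.percentile(r,[2,10,50,90,98]).round(1))
    for nm,bx in(('W',(.40,.58,-.12,.06)),('N',(.42,.58,-.33,-.2)),('carton',(.38,.52,-.56,-.43)),('coil',(.55,.67,.25,.37)),('can',(.35,.48,.27,.4))):
        Q=rim(P,bx,.040,.1); h=cv2.convexHull((Q[:,:2]*1000).astype(np.float32)); print(nm,[np.round(a,1) for a in cv2.minAreaRect(h)])
E
```

```text
scene0 fence 662 [ 7.080000e-02 -9.975000e-01  6.799908e+02 -1.556754e+02] -85.94 [-5.5 -3.1 -0.   2.5  3.8]
scene0 cheek 76 [9.983000e-01 5.850000e-02 5.974542e+02 1.233822e+02] 3.35 [-2.8 -1.8 -0.   2.6  3.7]
W [array([492.1, -29.6]), array([106.7, 116.3]), np.float64(20.1)]
N [array([ 502.8, -261.3]), array([109.3,  75.3]), np.float64(1.4)]
carton [array([ 468.1, -496.8]), array([89.3, 65.1]), np.float64(87.5)]
coil [array([610.9, 310.7]), array([62.6, 65.1]), np.float64(43.8)]
can [array([415.1, 335.8]), array([65.1, 63.9]), np.float64(8.7)]
side0 fence 541 [ 7.280000e-02 -9.973000e-01  6.755770e+02 -1.239589e+02] -85.83 [-3.  -1.9 -0.   3.2  4.4]
side0 cheek 154 [9.975000e-01 7.100000e-02 5.930334e+02 1.264691e+02] 4.07 [-4.6 -3.6  0.1  1.7  2.3]
W [array([492.4, -28.6]), array([100.8, 114.9]), np.float64(19.6)]
N [array([ 502.5, -261.6]), array([101.5,  81.9]), np.float64(1.4)]
carton [array([ 484.7, -493. ]), array([ 47.6, 102.1]), np.float64(15.4)]
coil [array([610.8, 312.1]), array([63.8, 64.2]), np.float64(83.9)]
can [array([409.1, 340. ]), array([62.4, 61.6]), np.float64(24.8)]
```

```bash
python3 -m handwheel '[{"hand":1,"dx":1.3,"dy":2.5},{"hand":1,"dx":1.3,"dy":3.4},{"hand":1,"dx":1.3,"dy":3.4},{"hand":1,"dx":1.3,"dy":3.4},{"hand":1,"dx":1.3,"dy":3.4},{"hand":1,"dx":1.3,"dy":3.4},{"hand":1,"dx":1.3,"dy":3.4},{"hand":1,"dx":1.3,"dy":3.4,"wz":0.026},{"hand":1,"dx":1.3,"dy":3.4},{"hand":1,"dx":1.3,"dy":3.4}]'; python3 -m handwheel '[{"hand":1,"dx":1.4,"dy":3.4},{"hand":1,"dx":1.4,"dy":3.4},{"hand":1,"dx":1.4,"dy":3.4},{"hand":1,"dx":1.4,"dy":3.4},{"hand":1,"dx":1.4,"dy":3.4},{"hand":1,"dx":1.4,"dy":3.2},{"hand":1}]'
python3 - <<'E'
from h import *
s=bot.read_state();print(s['time_s'],s['position'],np.degrees(np.arctan2(s['tcp_rot'][1][0],s['tcp_rot'][0][0])),s['force'],s['joint_positions'])
cap('wrist','w1')
E
```

```text
0.1 [ 0.19757045 -0.59221697  0.22165448] 18.43671024522727 [ 0.98454054 -0.03295613  0.32682994] [-8.17911131e+01  3.02735954e+01  8.21518380e+01 -2.43851196e-03
  6.76910329e+01 -1.02269140e+01]invalid input
invalid input
```

View pics/w1.png

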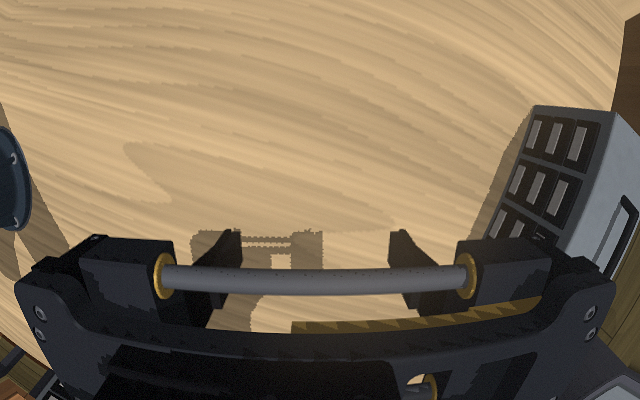

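The wrist view shows the hand still at its start, with the fingers near (220,260) and (405,260). The moves were refused because each row needs every key.

```bash
python3 -m handwheel '[{"hand":1,"dx":1.3,"dy":2.5,"dz":0,"wx":0,"wy":0,"wz":0},{"hand":1,"dx":1.3,"dy":3.4,"dz":0,"wx":0,"wy":0,"wz":0},{"hand":1,"dx":1.3,"dy":3.4,"dz":0,"wx":0,"wy":0,"wz":0},{"hand":1,"dx":1.3,"dy":3.4,"dz":0,"wx":0,"wy":0,"wz":0},{"hand":1,"dx":1.3,"dy":3.4,"dz":0,"wx":0,"wy":0,"wz":0},{"hand":1,"dx":1.3,"dy":3.4,"dz":0,"wx":0,"wy":0,"wz":0},{"hand":1,"dx":1.3,"dy":3.4,"dz":0,"wx":0,"wy":0,"wz":0},{"hand":1,"dx":1.3,"dy":3.4,"dz":0,"wx":0,"wy":0,"wz":0.026}]'; python3 -m handwheel '[{"hand":1,"dx":1.3,"dy":3.4,"dz":0,"wx":0,"wy":0,"wz":0},{"hand":1,"dx":1.3,"dy":3.4,"dz":0,"wx":0,"wy":0,"wz":0},{"hand":1,"dx":1.4,"dy":3.4,"dz":0,"wx":0,"wy":0,"wz":0},{"hand":1,"dx":1.4,"dy":3.4,"dz":0,"wx":0,"wy":0,"wz":0},{"hand":1,"dx":1.4,"dy":3.4,"dz":0,"wx":0,"wy":0,"wz":0},{"hand":1,"dx":1.4,"dy":3.4,"dz":0,"wx":0,"wy":0,"wz":0},{"hand":1,"dx":1.4,"dy":3.4,"dz":0,"wx":0,"wy":0,"wz":0},{"hand":1,"dx":1.4,"dy":3.2,"dz":0,"wx":0,"wy":0,"wz":0},{"hand":1,"dx":0,"dy":0,"dz":0,"wx":0,"wy":0,"wz":0}]'
cat > st.py <<'E'
from h import *
s=bot.read_state();print(round(s['time_s'],2),(np.array(s['position'])*1000).round(1),'yaw',np.degrees(np.arctan2(s['tcp_rot'][1][0],s['tcp_rot'][0][0])).round(2),'F',np.round(s['force'],1),'M',np.round(s['moment'],2),'J',np.round(s['joint_positions'],1),'o',round(s['opening'],2))
E
python3 st.py
python3 - <<'E'
from h import *
cap('wrist','w2')
E
```

```text
time_s: 0.95
position: [0.302, -0.3283, 0.2224]
tcp_rot: [[0.94, 0.341, 0.0], [0.341, -0.94, 0.0], [0.0, -0.0, -1.0]]
force: [-0.0, -0.2, 0.6]
opening: 1.0
time_s: 1.85
position: [0.4122, -0.0567, 0.2225]
tcp_rot: [[0.938, 0.346, 0.0], [0.346, -0.938, 0.001], [0.001, -0.001, -1.0]]
force: [-1.1, 0.4, -0.9]
opening: 1.0
1.85 [412.2 -56.7 222.5] yaw 20.24 F [-1.1  0.4 -0.9] M [ 0.05  0.01 -0.01] J [-2.330e+01  1.410e+01  1.105e+02  1.000e-01  5.540e+01  4.640e+01] o 1.0
```

View pics/w2.png

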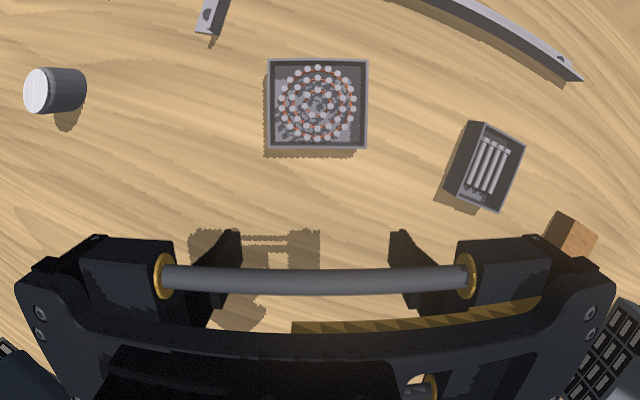

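The wrist view shows the wide bin square to the jaws at (317,105), midway between the fingers. Lowering behind its label face.

```bash
python3 -m handwheel '[{"hand":1,"dx":0,"dy":0,"dz":-2,"wx":0,"wy":0,"wz":0},{"hand":1,"dx":0,"dy":0,"dz":-3,"wx":0,"wy":0,"wz":0},{"hand":1,"dx":0,"dy":0,"dz":-3,"wx":0,"wy":0,"wz":0},{"hand":1,"dx":0,"dy":0,"dz":-3,"wx":0,"wy":0,"wz":0},{"hand":1,"dx":0,"dy":0,"dz":-3,"wx":0,"wy":0,"wz":0},{"hand":1,"dx":0,"dy":0,"dz":-3,"wx":0,"wy":0,"wz":0},{"hand":1,"dx":0,"dy":0,"dz":-2.5,"wx":0,"wy":0,"wz":0},{"hand":1,"dx":0,"dy":0,"dz":-1.2,"wx":0,"wy":0,"wz":0},{"hand":1,"dx":0,"dy":0,"dz":0,"wx":0,"wy":0,"wz":0}]' | tail -4; python3 st.py
python3 -m handwheel '[{"hand":1,"dx":0.9,"dy":0.3,"dz":0,"wx":0,"wy":0,"wz":0},{"hand":1,"dx":0.6,"dy":0.2,"dz":0,"wx":0,"wy":0,"wz":0},{"hand":1,"dx":0.3,"dy":0.1,"dz":0,"wx":0,"wy":0,"wz":0},{"hand":1,"dx":0.3,"dy":0.1,"dz":0,"wx":0,"wy":0,"wz":0},{"hand":1,"dx":0.3,"dy":0.1,"dz":0,"wx":0,"wy":0,"wz":0}]' >/dev/null; python3 st.py
python3 - <<'E'
from h import *
p,d,c=cap('side','s2')
E
```

```text
position: [0.4107, -0.0608, 0.014]
tcp_rot: [[0.941, 0.339, -0.003], [0.339, -0.941, 0.001], [-0.003, -0.002, -1.0]]
force: [-0.9, 0.5, 0.9]
opening: 1.0
2.8 [410.7 -60.8  14. ] yaw 19.83 F [-0.9  0.5  0.9] M [ 0.01 -0.03  0.  ] J [-23.9  39.7 120.5  -0.   20.   46.3] o 1.0
3.3 [435.6 -51.7  16.1] yaw 19.97 F [-3.6 -3.4  2. ] M [-0.52  0.54 -0.1 ] J [-21.4  39.7 117.2  -0.   23.1  48.7] o 1.0
```

View pics/s2.png

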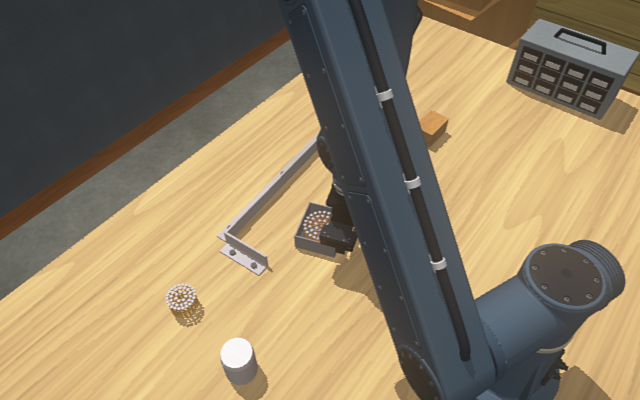

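The side view shows the fingers just touching the bin's near face, around (340,235). Now I push along the fence normal while turning it about -16°.

```bash
python3 -m handwheel '[{"hand":1,"dx":0.4,"dy":0.1,"dz":-0.1,"wx":0,"wy":0,"wz":0},{"hand":1,"dx":0.6,"dy":0.15,"dz":0,"wx":0,"wy":0,"wz":-0.016},{"hand":1,"dx":0.6,"dy":0.15,"dz":0,"wx":0,"wy":0,"wz":-0.02},{"hand":1,"dx":0.6,"dy":0.15,"dz":0,"wx":0,"wy":0,"wz":-0.02},{"hand":1,"dx":0.6,"dy":0.15,"dz":0,"wx":0,"wy":0,"wz":-0.02},{"hand":1,"dx":0.6,"dy":0.15,"dz":0,"wx":0,"wy":0,"wz":-0.02},{"hand":1,"dx":0.6,"dy":0.15,"dz":0,"wx":0,"wy":0,"wz":-0.02},{"hand":1,"dx":0.6,"dy":0.15,"dz":0,"wx":0,"wy":0,"wz":-0.02},{"hand":1,"dx":0.6,"dy":0.15,"dz":0,"wx":0,"wy":0,"wz":-0.02},{"hand":1,"dx":0.6,"dy":0.15,"dz":0,"wx":0,"wy":0,"wz":-0.02}]' >/dev/null; python3 st.py
python3 -m handwheel '[{"hand":1,"dx":0.6,"dy":0.12,"dz":0,"wx":0,"wy":0,"wz":-0.02},{"hand":1,"dx":0.6,"dy":0.12,"dz":0,"wx":0,"wy":0,"wz":-0.02},{"hand":1,"dx":0.6,"dy":0.12,"dz":0,"wx":0,"wy":0,"wz":-0.02},{"hand":1,"dx":0.6,"dy":0.12,"dz":0,"wx":0,"wy":0,"wz":-0.02},{"hand":1,"dx":0.6,"dy":0.1,"dz":0,"wx":0,"wy":0,"wz":-0.02},{"hand":1,"dx":0,"dy":0,"dz":0,"wx":0,"wy":0,"wz":0}]' >/dev/null; python3 st.py
python3 - <<'E'
from h import *
p,d,c=cap('side','s3');cap('scene','c3')
E
```

```text
4.35 [490.2 -36.1  14.3] yaw 9.85 F [-5.   0.3  3.7] M [0.02 0.89 0.13] J [-17.3  41.2 109.2  -0.   30.   62.9] o 1.0
4.95 [522.7 -30.8  14.2] yaw 4.14 F [-2.4  1.8  0.4] M [0.2  0.39 0.02] J [-15.6  42.1 104.8   0.   33.2  70.2] o 1.0
```

View pics/c3.png

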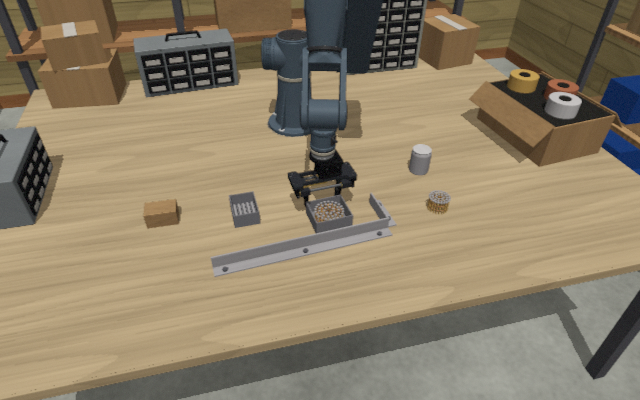

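The bin at (328,213) is now square to the fence and about 30 mm short of it. Continuing until it touches.

```bash
python3 -m handwheel '[{"hand":1,"dx":0.5,"dy":0.04,"dz":0,"wx":0,"wy":0,"wz":0},{"hand":1,"dx":0.5,"dy":0.04,"dz":0,"wx":0,"wy":0,"wz":0},{"hand":1,"dx":0.5,"dy":0.04,"dz":0,"wx":0,"wy":0,"wz":0},{"hand":1,"dx":0.5,"dy":0.04,"dz":0,"wx":0,"wy":0,"wz":0},{"hand":1,"dx":0.4,"dy":0.03,"dz":0,"wx":0,"wy":0,"wz":0}]' >/dev/null; python3 st.py
python3 -m handwheel '[{"hand":1,"dx":0.3,"dy":0.02,"dz":0,"wx":0,"wy":0,"wz":0}]' >/dev/null; python3 st.py
python3 -m handwheel '[{"hand":1,"dx":0.2,"dy":0.01,"dz":0,"wx":0,"wy":0,"wz":0}]' >/dev/null; python3 st.py
python3 -m handwheel '[{"hand":1,"dx":0.2,"dy":0.01,"dz":0,"wx":0,"wy":0,"wz":0}]' >/dev/null; python3 st.py
```

```text
5.55 [548.5 -29.8  14.4] yaw 4.11 F [-1.3  0.2 -1.9] M [ 0.05  0.39 -0.04] J [-14.8  43.  101.2  -0.   35.8  71.1] o 1.0
5.65 [551.3 -29.5  14.5] yaw 4.12 F [-1.9 -0.  -1. ] M [-0.08  0.4   0.05] J [-14.7  43.1 100.8  -0.   36.1  71.2] o 1.0
5.75 [553.1 -29.4  14.5] yaw 4.12 F [-1.8 -0.3 -1.4] M [-0.05  0.45 -0.04] J [-14.6  43.2 100.5  -0.   36.3  71.3] o 1.0
5.85 [554.6 -29.2  14.5] yaw 4.12 F [-2.9 -0.7 -1.6] M [-0.07  0.46 -0.04] J [-14.5  43.2 100.2  -0.   36.6  71.3] o 1.0
```

```bash
for i in 1; do python3 -m handwheel '[{"hand":1,"dx":0.15,"dy":0.01,"dz":0,"wx":0,"wy":0,"wz":0}]' >/dev/null; python3 st.py
python3 -m handwheel '[{"hand":1,"dx":0.15,"dy":0.01,"dz":0,"wx":0,"wy":0,"wz":0}]' >/dev/null; python3 st.py; 
python3 -m handwheel '[{"hand":1,"dx":0.15,"dy":0.01,"dz":0,"wx":0,"wy":0,"wz":0}]' >/dev/null; python3 st.py; done
python3 - <<'E'
from h import *
p,d,c=cap('side','s4');p,d,c=cap('scene','c4'); cap('wrist','w4')
E
```

```text
5.95 [555.6 -29.1  14.5] yaw 4.12 F [-5.2 -1.6  1.6] M [-0.39  0.76 -0.1 ] J [-14.5  43.3 100.   -0.   36.8  71.4] o 1.0
6.05 [555.6 -29.1  14.5] yaw 4.13 F [-8.5 -3.2  4.2] M [-0.61  1.25 -0.25] J [-14.5  43.3  99.9  -0.1  37.1  71.5] o 1.0
6.15 [555.5 -29.1  14.5] yaw 4.15 F [-10.9  -4.7   5.9] M [-0.88  1.63 -0.23] J [-14.5  43.4  99.8  -0.2  37.3  71.5] o 1.0
```

View pics/w4.png

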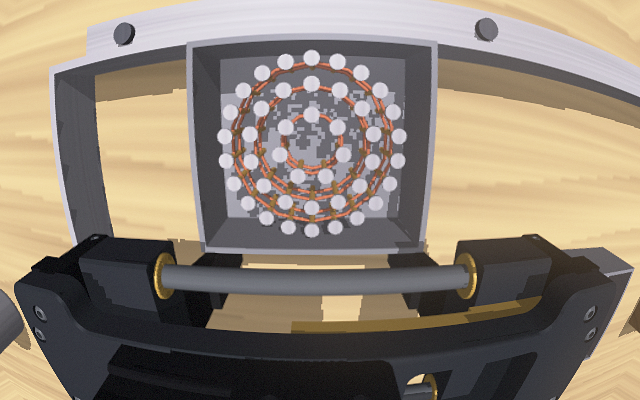

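The wrist view shows the wide bin flush on the fence, its far wall along row 42, with fence contact showing as a force rise. The cheek is at column 75, still to be closed. Backing off, lifting and turning to push on its right side.

```bash
python3 -m handwheel '[{"hand":1,"dx":-1,"dy":-0.07,"dz":0,"wx":0,"wy":0,"wz":0},{"hand":1,"dx":-1.5,"dy":-0.1,"dz":0.5,"wx":0,"wy":0,"wz":0},{"hand":1,"dx":0,"dy":0,"dz":2.5,"wx":0,"wy":0,"wz":0},{"hand":1,"dx":0,"dy":0,"dz":3,"wx":0,"wy":0,"wz":0},{"hand":1,"dx":0,"dy":0,"dz":3,"wx":0,"wy":0,"wz":0},{"hand":0.38,"dx":0,"dy":0,"dz":3,"wx":0,"wy":0,"wz":0},{"hand":0.38,"dx":0,"dy":-1,"dz":0,"wx":0,"wy":0,"wz":0.14},{"hand":0.38,"dx":0.5,"dy":-1,"dz":0,"wx":0,"wy":0,"wz":0.14},{"hand":0.38,"dx":1,"dy":-1,"dz":0,"wx":0,"wy":0,"wz":0.14},{"hand":0.38,"dx":1,"dy":-1,"dz":0,"wx":0,"wy":0,"wz":0.14}]' >/dev/null
python3 -m handwheel '[{"hand":0.38,"dx":1,"dy":-1,"dz":0,"wx":0,"wy":0,"wz":0.14},{"hand":0.38,"dx":1,"dy":-1,"dz":0,"wx":0,"wy":0,"wz":0.14},{"hand":0.38,"dx":1,"dy":-1,"dz":0,"wx":0,"wy":0,"wz":0.14},{"hand":0.38,"dx":1,"dy":-0.7,"dz":0,"wx":0,"wy":0,"wz":0.14},{"hand":0.38,"dx":1,"dy":-0.4,"dz":0,"wx":0,"wy":0,"wz":0.14},{"hand":0.38,"dx":1,"dy":0,"dz":0,"wx":0,"wy":0,"wz":0.14},{"hand":0.38,"dx":0.5,"dy":0,"dz":0,"wx":0,"wy":0,"wz":0.14},{"hand":0.38,"dx":0,"dy":0,"dz":0,"wx":0,"wy":0,"wz":0.03},{"hand":0.38,"dx":0,"dy":0,"dz":0,"wx":0,"wy":0,"wz":0}]' >/dev/null; python3 st.py
python3 - <<'E'
from h import *
cap('wrist','w5');p,d,c=cap('side','s5')
E
```

```text
8.2 [ 624.6 -111.7  134.8] yaw 93.96 F [ 0.2  0.  -0.7] M [ 0.04 -0.1  -0.02] J [-20.2  36.9  85.2   0.   57.9 -24.2] o 0.69
```

View pics/w5.png

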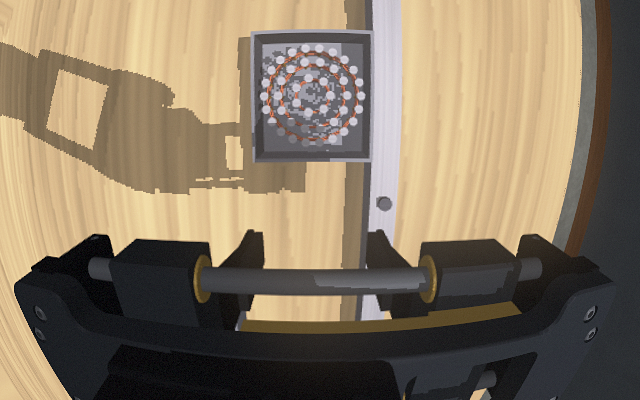

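View pics/s5.png

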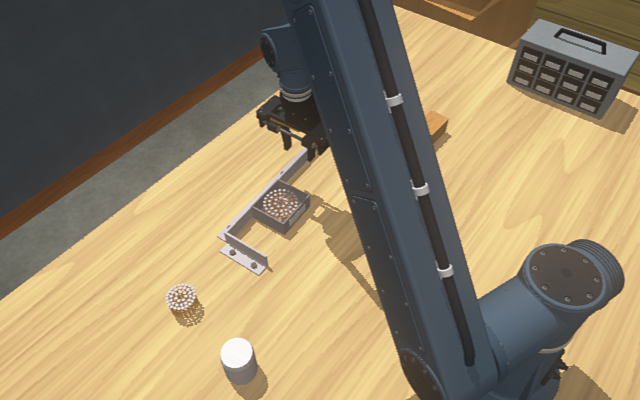

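The wrist view shows the bin seated on the fence with its right side facing the fingers: rim columns 250-373, near edge at row 160. The right finger is close to the fence at column 370, so I measure before lowering.

```bash
cat > own.py <<'E'
from h import *
import sys
O=np.array([.6566,.127]); a=np.radians(4.1); E=np.array([[np.cos(a),-np.sin(a)],[np.sin(a),np.cos(a)]])
def own(xy): return (np.asarray(xy)-O)@E
def world(o): return O+np.asarray(o)@E.T
if __name__=='__main__':
  for tag in sys.argv[1:]:
    p,d,c=load(tag);P=cloud(d,c)
    Q=P.reshape(-1,3); o=own(Q[:,:2])*1000; z=Q[:,2]*1000
    # only rim points just above fence height
    m=(z>43)&(z<52)&(abs(o[:,0]+50)<75)&(o[:,1]>-300)&(o[:,1]<5)
    print(tag,'binrim n',m.sum(),'ex',np.percentile(o[m,0],[1,5,95,99]).round(1),'ey',np.percentile(o[m,1],[1,5,95,99]).round(1))
    f=(z>37)&(z<42)&(o[:,0]>-15)&(o[:,0]<20)&(o[:,1]<-215)&(o[:,1]>-490)
    g=(z>37)&(z<42)&(o[:,0]<-15)&(o[:,0]>-115)&(abs(o[:,1])<15)
    print(' fence top',f.sum(),np.percentile(o[f,0],[3,50,97]).round(1),'cheek top',np.percentile(o[g,1],[3,50,97]).round(1))
E
python3 own.py scene0 side0 s5; python3 -c "
from own import *
print(own([.6246,-.1117])*1000)"
```

```text
scene0 binrim n 43 ex [-123.4 -122.5    7.8    8.2] ey [-242.7 -226.4    0.4    2. ]
 fence top 202 [-2.4  2.7  6.2] cheek top [-1.5  1.5  5. ]
side0 binrim n 53 ex [-124.5 -123.6    2.6    3.2] ey [-263.6 -206.5    3.7    4.7]
 fence top 142 [-1.3  2.   5.5] cheek top [-0.4  3.   6. ]
s5 binrim n 241 ex [-100.9 -100.1    0.2    2.6] ey [-221.4 -200.1  -73.7    3.9]
 fence top 74 [-1.4  2.4  6.2] cheek top [-0.4  2.8  6.1]
[ -48.98454502 -235.80119667]
```

```bash
python3 -m handwheel '[{"hand":0.38,"dx":-0.5,"dy":0,"dz":-2,"wx":0,"wy":0,"wz":0},{"hand":0.38,"dx":0,"dy":0,"dz":-3,"wx":0,"wy":0,"wz":0},{"hand":0.38,"dx":0,"dy":0,"dz":-3,"wx":0,"wy":0,"wz":0},{"hand":0.38,"dx":0,"dy":0,"dz":-2.5,"wx":0,"wy":0,"wz":0},{"hand":0.38,"dx":0,"dy":0,"dz":-1.5,"wx":0,"wy":0,"wz":0},{"hand":0.38,"dx":0,"dy":0,"dz":0,"wx":0,"wy":0,"wz":0}]' >/dev/null; python3 st.py
python3 -m handwheel '[{"hand":0.38,"dx":-0.05,"dy":0.7,"dz":0,"wx":0,"wy":0,"wz":0},{"hand":0.38,"dx":-0.05,"dy":0.7,"dz":0,"wx":0,"wy":0,"wz":0},{"hand":0.38,"dx":-0.05,"dy":0.5,"dz":0,"wx":0,"wy":0,"wz":0},{"hand":0.38,"dx":-0.05,"dy":0.5,"dz":0,"wx":0,"wy":0,"wz":0},{"hand":0.38,"dx":-0.05,"dy":0.5,"dz":0,"wx":0,"wy":0,"wz":0},{"hand":0.38,"dx":-0.05,"dy":0.5,"dz":0,"wx":0,"wy":0,"wz":0}]' >/dev/null; python3 st.py
python3 -m handwheel '[{"hand":0.38,"dx":-0.04,"dy":0.6,"dz":0,"wx":0,"wy":0,"wz":0},{"hand":0.38,"dx":-0.04,"dy":0.6,"dz":0,"wx":0,"wy":0,"wz":0},{"hand":0.38,"dx":-0.04,"dy":0.6,"dz":0,"wx":0,"wy":0,"wz":0},{"hand":0.38,"dx":-0.04,"dy":0.6,"dz":0,"wx":0,"wy":0,"wz":0},{"hand":0.38,"dx":-0.04,"dy":0.6,"dz":0,"wx":0,"wy":0,"wz":0},{"hand":0.38,"dx":-0.04,"dy":0.6,"dz":0,"wx":0,"wy":0,"wz":0}]' >/dev/null; python3 st.py
python3 - <<'E'
from h import *
cap('wrist','w6')
E
```

```text
8.9 [ 617.5 -111.1   12.5] yaw 94.02 F [ 0.5 -0.1  1.2] M [ 0.02 -0.1  -0.04] J [-20.4  46.6  89.1   0.   44.5 -24.4] o 0.69
9.5 [617.4 -79.   15.8] yaw 94.11 F [-0.6 -5.1  3.4] M [-0.81 -0.05  0.03] J [-17.5  46.   90.2  -0.2  43.6 -21.5] o 0.69
10.1 [614.8 -43.2  15.8] yaw 94.11 F [-0.8 -6.1  3.9] M [-0.93 -0.03  0.01] J [-14.3  45.7  91.2  -0.2  43.  -18.3] o 0.69
```

View pics/w6.png

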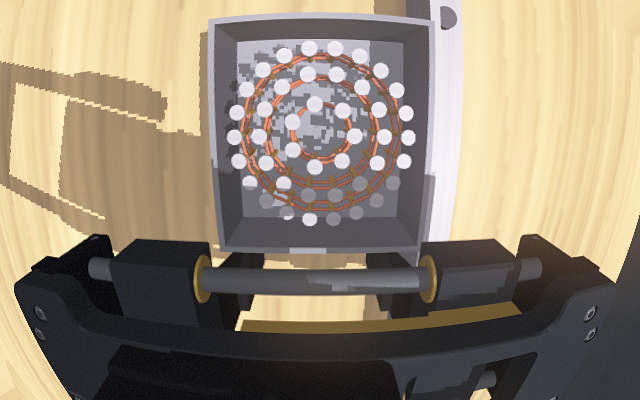

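The bin slides cleanly along the fence, with both fingers on its near side at (230,265) and (400,265). About 47 mm remain to the cheek.

```bash
python3 -m handwheel '[{"hand":0.38,"dx":-0.04,"dy":0.6,"dz":0,"wx":0,"wy":0,"wz":0},{"hand":0.38,"dx":-0.04,"dy":0.6,"dz":0,"wx":0,"wy":0,"wz":0},{"hand":0.38,"dx":-0.04,"dy":0.6,"dz":0,"wx":0,"wy":0,"wz":0},{"hand":0.38,"dx":-0.04,"dy":0.6,"dz":0,"wx":0,"wy":0,"wz":0},{"hand":0.38,"dx":-0.04,"dy":0.6,"dz":0,"wx":0,"wy":0,"wz":0},{"hand":0.38,"dx":-0.04,"dy":0.6,"dz":0,"wx":0,"wy":0,"wz":0},{"hand":0.38,"dx":-0.02,"dy":0.3,"dz":0,"wx":0,"wy":0,"wz":0},{"hand":0.38,"dx":-0.02,"dy":0.3,"dz":0,"wx":0,"wy":0,"wz":0}]' >/dev/null; python3 st.py
python3 -m handwheel '[{"hand":0.38,"dx":-0.01,"dy":0.2,"dz":0,"wx":0,"wy":0,"wz":0}]' >/dev/null; python3 st.py
python3 -m handwheel '[{"hand":0.38,"dx":-0.01,"dy":0.2,"dz":0,"wx":0,"wy":0,"wz":0}]' >/dev/null; python3 st.py
python3 -m handwheel '[{"hand":0.38,"dx":-0.01,"dy":0.2,"dz":0,"wx":0,"wy":0,"wz":0}]' >/dev/null; python3 st.py
python3 -m handwheel '[{"hand":0.38,"dx":-0.01,"dy":0.2,"dz":0,"wx":0,"wy":0,"wz":0}]' >/dev/null; python3 st.py
```

```text
10.95 [611.8  -1.1  15.7] yaw 94.11 F [-1.1 -6.8  4.6] M [-1.05  0.07 -0.01] J [-10.5  45.5  91.8  -0.2  42.6 -14.5] o 0.69
11.05 [611.6   0.9  15.7] yaw 94.12 F [-2.  -6.4  4. ] M [-1.06  0.12 -0.03] J [-10.3  45.5  91.8  -0.2  42.6 -14.3] o 0.69
11.15 [611.6   1.5  15.7] yaw 94.18 F [ -2.3 -15.3   4.5] M [-2.5   0.18 -0.24] J [-10.2  45.5  91.8  -0.4  42.5 -14.1] o 0.69
11.25 [611.7   1.6  15.7] yaw 94.21 F [ -3.3 -21.4   3.3] M [-3.48  0.34 -0.27] J [-10.1  45.5  91.8  -0.6  42.5 -13.9] o 0.69
11.35 [611.7   1.6  15.8] yaw 94.24 F [ -4.  -28.4   3.8] M [-4.47  0.42 -0.39] J [-10.   45.5  91.8  -0.8  42.5 -13.7] o 0.69
```

```bash
python3 -m handwheel '[{"hand":0.38,"dx":0.05,"dy":-1,"dz":0,"wx":0,"wy":0,"wz":0},{"hand":0.38,"dx":0.1,"dy":-1.7,"dz":0.5,"wx":0,"wy":0,"wz":0},{"hand":0.38,"dx":0,"dy":-0.5,"dz":3,"wx":0,"wy":0,"wz":0},{"hand":0.38,"dx":0,"dy":-0.5,"dz":3,"wx":0,"wy":0,"wz":0},{"hand":0.38,"dx":0,"dy":-1,"dz":3,"wx":0,"wy":0,"wz":0},{"hand":0.38,"dx":0,"dy":-1,"dz":3,"wx":0,"wy":0,"wz":0},{"hand":0.38,"dx":0,"dy":-1,"dz":3,"wx":0,"wy":0,"wz":0},{"hand":0.38,"dx":0,"dy":0,"dz":0,"wx":0,"wy":0,"wz":0}]' >/dev/null; python3 st.py
python3 - <<'E'
from h import *
cap('wrist','w7');cap('side','s7');cap('scene','c7')
a,b=cv2.imread('pics/s7.png')[150:290,190:400],cv2.imread('pics/c7.png')[150:290,190:400]
cv2.imwrite('pics/z7.png',np.vstack([cv2.resize(x,None,fx=2,fy=2) for x in(a,b)]))
E
python3 own.py s7 c7
```

```text
12.15 [615.3 -60.6 174.6] yaw 94.01 F [-0.4 -0.7  0.4] M [-0.04 -0.12 -0.05] J [-16.   32.7  86.2   0.   60.5 -20. ] o 0.69
s7 binrim n 278 ex [-101.  -100.2    0.4    1.8] ey [-225.3 -110.2    0.9    2.6]
 fence top 40 [-1.7  1.3  6.9] cheek top [-14.1   2.7   6. ]
c7 binrim n 165 ex [-103.5 -100.4    3.8    5.8] ey [-281.4 -111.3   -0.8    0.5]
 fence top 208 [-2.7  2.6  6.4] cheek top [-8.1 -1.4  5.3]
```

View pics/w7.png

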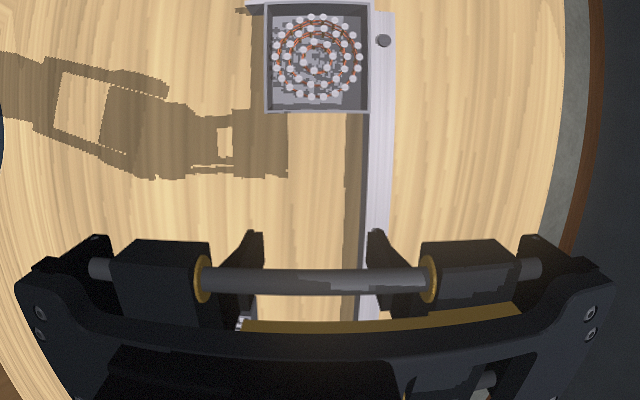

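View pics/z7.png

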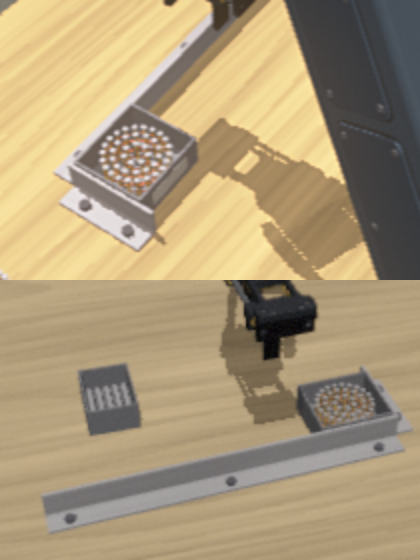

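Both views show the wide bin in the corner: own-frame rim is ex -100..0 and ey -110..0, with no visible gaps. Next is the narrow bin. I go behind its right side, as seen at (105,400) in the lower zoom.

```bash
python3 -m handwheel '[{"hand":0.38,"dx":-1.4,"dy":-2.8,"dz":0,"wx":0,"wy":0,"wz":0},{"hand":0.38,"dx":-1.4,"dy":-3.4,"dz":0,"wx":0,"wy":0,"wz":0},{"hand":0.38,"dx":-1.4,"dy":-3.4,"dz":0,"wx":0,"wy":0,"wz":0},{"hand":0.38,"dx":-1.4,"dy":-3.4,"dz":0,"wx":0,"wy":0,"wz":0},{"hand":0.38,"dx":-1.4,"dy":-3.4,"dz":0,"wx":0,"wy":0,"wz":-0.045},{"hand":0.38,"dx":-1.4,"dy":-3.4,"dz":0,"wx":0,"wy":0,"wz":0},{"hand":0.38,"dx":-1.4,"dy":-3.4,"dz":0,"wx":0,"wy":0,"wz":0},{"hand":0.38,"dx":-1.3,"dy":-3.4,"dz":0,"wx":0,"wy":0,"wz":0},{"hand":0.38,"dx":0,"dy":0,"dz":0,"wx":0,"wy":0,"wz":0}]' >/dev/null; python3 st.py
python3 - <<'E'
from h import *
cap('wrist','w8')
E
```

```text
13.2 [ 499.3 -328.1  167.7] yaw 91.24 F [0.3 0.6 0.5] M [-0.02 -0.1   0.02] J [-44.   31.9  89.2  -0.1  59.  -45.2] o 0.69
```

View pics/w8.png

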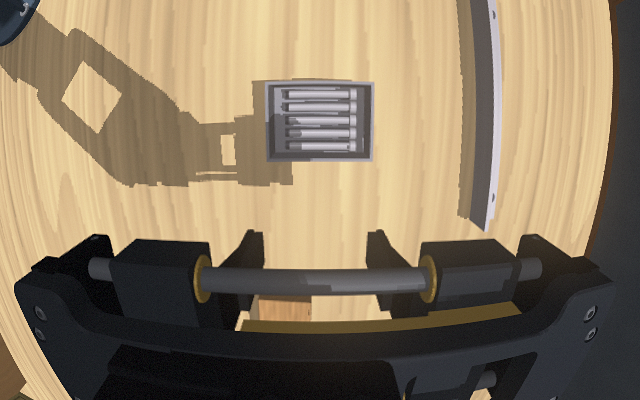

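The wrist view shows the narrow bin centred ahead of the fingers at (319,120). The carton at (280,305) is well behind. Lowering.

```bash
python3 -m handwheel '[{"hand":0.38,"dx":0.3,"dy":0,"dz":-2.5,"wx":0,"wy":0,"wz":0},{"hand":0.38,"dx":0,"dy":0,"dz":-3,"wx":0,"wy":0,"wz":0},{"hand":0.38,"dx":0,"dy":0,"dz":-3,"wx":0,"wy":0,"wz":0},{"hand":0.38,"dx":0,"dy":0,"dz":-3,"wx":0,"wy":0,"wz":0},{"hand":0.38,"dx":0,"dy":0,"dz":-2.4,"wx":0,"wy":0,"wz":0},{"hand":0.38,"dx":0,"dy":0,"dz":-1.2,"wx":0,"wy":0,"wz":0},{"hand":0.38,"dx":0,"dy":0,"dz":0,"wx":0,"wy":0,"wz":0}]' >/dev/null; python3 st.py
python3 -m handwheel '[{"hand":0.38,"dx":0,"dy":0.7,"dz":0,"wx":0,"wy":0,"wz":0},{"hand":0.38,"dx":0,"dy":0.5,"dz":0,"wx":0,"wy":0,"wz":0},{"hand":0.38,"dx":0,"dy":0.4,"dz":0,"wx":0,"wy":0,"wz":0},{"hand":0.38,"dx":0,"dy":0.4,"dz":0,"wx":0,"wy":0,"wz":0},{"hand":0.38,"dx":0,"dy":0.4,"dz":0,"wx":0,"wy":0,"wz":0}]' >/dev/null; python3 st.py
```

```text
13.95 [ 503.  -322.1   16.2] yaw 91.56 F [ 0.6 -0.   1. ] M [-0.06 -0.07  0.02] J [-43.4  44.9  93.7   0.   41.8 -44.9] o 0.69
14.45 [ 505.3 -302.2   19.8] yaw 91.51 F [-0.5 -4.2  3. ] M [-0.71 -0.04  0.03] J [-41.7  44.   95.4  -0.1  40.3 -43.2] o 0.69
```

```bash
python3 -m handwheel '[{"hand":0.38,"dx":-0.05,"dy":0.7,"dz":-0.2,"wx":0,"wy":0,"wz":0.005},{"hand":0.38,"dx":-0.05,"dy":0.8,"dz":-0.2,"wx":0,"wy":0,"wz":0.005},{"hand":0.38,"dx":-0.06,"dy":0.8,"dz":0,"wx":0,"wy":0,"wz":0.005},{"hand":0.38,"dx":-0.06,"dy":0.8,"dz":0,"wx":0,"wy":0,"wz":0.005},{"hand":0.38,"dx":-0.06,"dy":0.8,"dz":0,"wx":0,"wy":0,"wz":0.005},{"hand":0.38,"dx":-0.06,"dy":0.8,"dz":0,"wx":0,"wy":0,"wz":0.005},{"hand":0.38,"dx":-0.06,"dy":0.8,"dz":0,"wx":0,"wy":0,"wz":0.005},{"hand":0.38,"dx":-0.06,"dy":0.8,"dz":0,"wx":0,"wy":0,"wz":0.005},{"hand":0.38,"dx":-0.06,"dy":0.8,"dz":0,"wx":0,"wy":0,"wz":0.005},{"hand":0.38,"dx":-0.06,"dy":0.8,"dz":0,"wx":0,"wy":0,"wz":0}]' >/dev/null; python3 st.py
python3 - <<'E'
from h import *
cap('wrist','w9')
E
```

```text
15.45 [ 500.  -223.2   15.7] yaw 94.08 F [-0.5 -6.3  5.4] M [-0.88 -0.17  0.02] J [-3.570e+01  4.270e+01  1.016e+02 -1.000e-01  3.530e+01 -3.980e+01] o 0.69
```

View pics/w9.png

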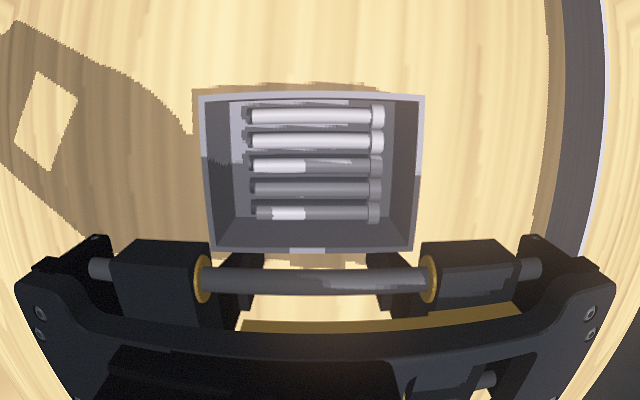

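The narrow bin is square on the fingers at (310,175), with the fence at column 580. Another 130 mm to go alongside.

```bash
python3 -m handwheel '[{"hand":0.38,"dx":-0.06,"dy":0.8,"dz":0,"wx":0,"wy":0,"wz":0},{"hand":0.38,"dx":-0.06,"dy":0.8,"dz":0,"wx":0,"wy":0,"wz":0},{"hand":0.38,"dx":-0.06,"dy":0.8,"dz":0,"wx":0,"wy":0,"wz":0},{"hand":0.38,"dx":-0.06,"dy":0.8,"dz":0,"wx":0,"wy":0,"wz":0},{"hand":0.38,"dx":-0.06,"dy":0.8,"dz":0,"wx":0,"wy":0,"wz":0},{"hand":0.38,"dx":-0.06,"dy":0.8,"dz":0,"wx":0,"wy":0,"wz":0},{"hand":0.38,"dx":-0.06,"dy":0.8,"dz":0,"wx":0,"wy":0,"wz":0},{"hand":0.38,"dx":-0.06,"dy":0.8,"dz":0,"wx":0,"wy":0,"wz":0},{"hand":0.38,"dx":-0.06,"dy":0.8,"dz":0,"wx":0,"wy":0,"wz":0},{"hand":0.38,"dx":-0.06,"dy":0.8,"dz":0,"wx":0,"wy":0,"wz":0}]' >/dev/null; python3 st.py
python3 -m handwheel '[{"hand":0.38,"dx":-0.06,"dy":0.8,"dz":0,"wx":0,"wy":0,"wz":0},{"hand":0.38,"dx":-0.06,"dy":0.8,"dz":0,"wx":0,"wy":0,"wz":0},{"hand":0.38,"dx":-0.06,"dy":0.8,"dz":0,"wx":0,"wy":0,"wz":0},{"hand":0.38,"dx":-0.06,"dy":0.8,"dz":0,"wx":0,"wy":0,"wz":0},{"hand":0.38,"dx":-0.06,"dy":0.8,"dz":0,"wx":0,"wy":0,"wz":0},{"hand":0.38,"dx":-0.03,"dy":0.5,"dz":0,"wx":0,"wy":0,"wz":0},{"hand":0.38,"dx":0,"dy":0,"dz":0,"wx":0,"wy":0,"wz":0}]' >/dev/null; python3 st.py
python3 - <<'E'
from h import *
cap('wrist','w10');cap('side','s10')
a=cv2.imread('pics/s10.png'); b=cv2.imread('pics/w10.png')
cv2.imwrite('pics/z10.png',np.hstack([cv2.resize(x,(400,250)) for x in(a,b)]))
E
```

```text
16.5 [ 493.6 -142.7   15.3] yaw 94.07 F [ 0.5 -5.3  5.2] M [-0.88 -0.15  0.01] J [-2.860e+01  4.160e+01  1.065e+02 -1.000e-01  3.170e+01 -3.260e+01] o 0.68
17.2 [488.9 -96.   14.7] yaw 94.07 F [ 0.5 -0.4 -0.1] M [-0.22 -0.29 -0.  ] J [-24.   41.3 108.6   0.   30.1 -28.1] o 0.69
```

View pics/z10.png

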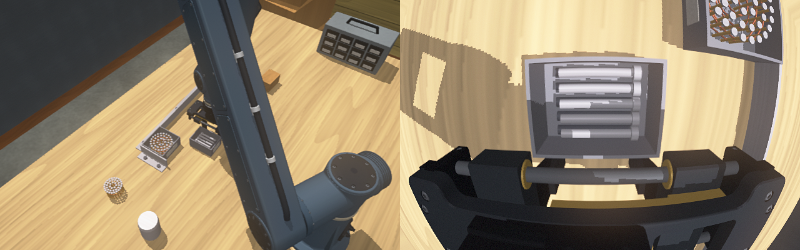

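The narrow bin stands about 15 mm short of the wide bin's side and about 130 mm off the fence, visible at (205,140) left and (595,110) right. Now I go round to its label face.

```bash
python3 -m handwheel '[{"hand":0.38,"dx":0.05,"dy":-0.8,"dz":0,"wx":0,"wy":0,"wz":0},{"hand":0.38,"dx":0.1,"dy":-1.2,"dz":0.5,"wx":0,"wy":0,"wz":0},{"hand":0.38,"dx":0,"dy":0,"dz":3,"wx":0,"wy":0,"wz":0},{"hand":0.38,"dx":0,"dy":0,"dz":3.5,"wx":0,"wy":0,"wz":0},{"hand":0,"dx":0,"dy":0,"dz":3.5,"wx":0,"wy":0,"wz":0},{"hand":0,"dx":-0.5,"dy":0.4,"dz":1,"wx":0,"wy":0,"wz":-0.14},{"hand":0,"dx":-0.8,"dy":0.6,"dz":0,"wx":0,"wy":0,"wz":-0.14},{"hand":0,"dx":-0.8,"dy":0.6,"dz":0,"wx":0,"wy":0,"wz":-0.14},{"hand":0,"dx":-0.8,"dy":0.6,"dz":0,"wx":0,"wy":0,"wz":-0.14},{"hand":0,"dx":-0.8,"dy":0.6,"dz":0,"wx":0,"wy":0,"wz":-0.14}]' >/dev/null
python3 -m handwheel '[{"hand":0,"dx":-0.8,"dy":0.6,"dz":0,"wx":0,"wy":0,"wz":-0.14},{"hand":0,"dx":-0.8,"dy":0.6,"dz":0,"wx":0,"wy":0,"wz":-0.14},{"hand":0,"dx":-0.8,"dy":0.6,"dz":0,"wx":0,"wy":0,"wz":-0.14},{"hand":0,"dx":-0.8,"dy":0.6,"dz":0,"wx":0,"wy":0,"wz":-0.14},{"hand":0,"dx":-0.8,"dy":0.6,"dz":0,"wx":0,"wy":0,"wz":-0.14},{"hand":0,"dx":-0.5,"dy":0.4,"dz":0,"wx":0,"wy":0,"wz":-0.14},{"hand":0,"dx":0,"dy":0,"dz":0,"wx":0,"wy":0,"wz":-0.03},{"hand":0,"dx":0,"dy":0,"dz":0,"wx":0,"wy":0,"wz":0}]' >/dev/null; python3 st.py
python3 - <<'E'
from h import *
cap('wrist','w11')
E
```

```text
19.1 [408.7 -55.3 129.7] yaw 4.19 F [-0.4 -0.5 -0.2] M [ 0.04  0.03 -0.02] J [-23.3  24.  117.    0.   39.   62.5] o 0.5
```

View pics/w11.png

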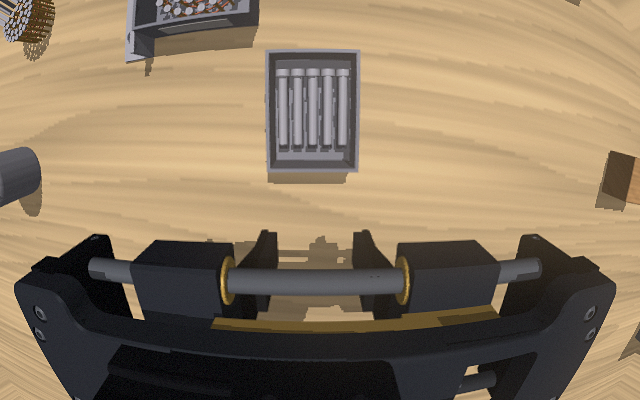

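The narrow bin is centred and square ahead of the fingers, columns 266-359, and clear of the wide bin's right edge at column 259. Lowering and pushing toward the fence.

```bash
python3 -m handwheel '[{"hand":0,"dx":0,"dy":0,"dz":-2,"wx":0,"wy":0,"wz":0},{"hand":0,"dx":0,"dy":0,"dz":-3,"wx":0,"wy":0,"wz":0},{"hand":0,"dx":0,"dy":0,"dz":-3,"wx":0,"wy":0,"wz":0},{"hand":0,"dx":0,"dy":0,"dz":-2.4,"wx":0,"wy":0,"wz":0},{"hand":0,"dx":0,"dy":0,"dz":-1.1,"wx":0,"wy":0,"wz":0},{"hand":0,"dx":0,"dy":0,"dz":0,"wx":0,"wy":0,"wz":0}]' >/dev/null; python3 st.py
python3 -m handwheel '[{"hand":0,"dx":0.7,"dy":0.05,"dz":0,"wx":0,"wy":0,"wz":0},{"hand":0,"dx":0.5,"dy":0.04,"dz":0,"wx":0,"wy":0,"wz":0},{"hand":0,"dx":0.4,"dy":0.03,"dz":0,"wx":0,"wy":0,"wz":0},{"hand":0,"dx":0.4,"dy":0.03,"dz":0,"wx":0,"wy":0,"wz":0},{"hand":0,"dx":0.4,"dy":0.03,"dz":0,"wx":0,"wy":0,"wz":0}]' >/dev/null; python3 st.py
python3 -m handwheel '[{"hand":0,"dx":0.7,"dy":0.05,"dz":-0.1,"wx":0,"wy":0,"wz":0},{"hand":0,"dx":0.7,"dy":0.05,"dz":-0.1,"wx":0,"wy":0,"wz":0},{"hand":0,"dx":0.7,"dy":0.05,"dz":0,"wx":0,"wy":0,"wz":0},{"hand":0,"dx":0.7,"dy":0.05,"dz":0,"wx":0,"wy":0,"wz":0},{"hand":0,"dx":0.7,"dy":0.05,"dz":0,"wx":0,"wy":0,"wz":0},{"hand":0,"dx":0.7,"dy":0.05,"dz":0,"wx":0,"wy":0,"wz":0}]' >/dev/null; python3 st.py
python3 - <<'E'
from h import *
cap('wrist','w12')
E
```

```text
19.75 [408.2 -54.9  13. ] yaw 4.18 F [-0.5  0.3  0.1] M [ 0.09  0.03 -0.01] J [-23.3  39.8 121.    0.   19.4  62.5] o 0.5
20.25 [430.6 -52.1  15.1] yaw 4.16 F [-5.8 -0.4  3.6] M [-0.12  0.81 -0.  ] J [-21.7  39.8 117.7  -0.   22.7  64.2] o 0.5
20.85 [473.8 -49.4  12.7] yaw 4.14 F [-5.7  0.2  4.1] M [-0.01  0.82 -0.  ] J [-19.4  40.9 111.7  -0.   27.5  66.5] o 0.5
```

View pics/w12.png

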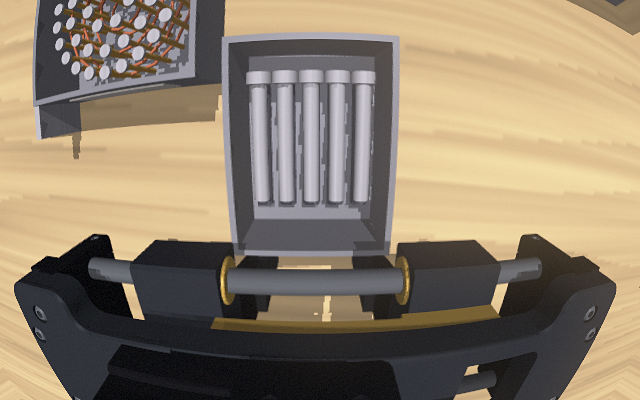

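The wide bin's rim edge is near column 197, with its outer side face down to column 222. The narrow bin's rim is at column 226, so the gap is about 14 mm as computed. Continuing.

```bash
python3 -m handwheel '[{"hand":0,"dx":0.8,"dy":0.06,"dz":0,"wx":0,"wy":0,"wz":0},{"hand":0,"dx":0.8,"dy":0.06,"dz":0,"wx":0,"wy":0,"wz":0},{"hand":0,"dx":0.8,"dy":0.06,"dz":0,"wx":0,"wy":0,"wz":0},{"hand":0,"dx":0.8,"dy":0.06,"dz":0,"wx":0,"wy":0,"wz":0},{"hand":0,"dx":0.8,"dy":0.06,"dz":0,"wx":0,"wy":0,"wz":0}]' >/dev/null; python3 st.py
python3 -m handwheel '[{"hand":0,"dx":0.8,"dy":0.06,"dz":0,"wx":0,"wy":0,"wz":0},{"hand":0,"dx":0.8,"dy":0.06,"dz":0,"wx":0,"wy":0,"wz":0},{"hand":0,"dx":0.7,"dy":0.05,"dz":0,"wx":0,"wy":0,"wz":0},{"hand":0,"dx":0.6,"dy":0.04,"dz":0,"wx":0,"wy":0,"wz":0},{"hand":0,"dx":0.3,"dy":0.02,"dz":0,"wx":0,"wy":0,"wz":0}]' >/dev/null; python3 st.py
python3 -m handwheel '[{"hand":0,"dx":0.3,"dy":0.02,"dz":0,"wx":0,"wy":0,"wz":0}]' >/dev/null; python3 st.py
python3 -m handwheel '[{"hand":0,"dx":0.3,"dy":0.02,"dz":0,"wx":0,"wy":0,"wz":0}]' >/dev/null; python3 st.py
python3 -m handwheel '[{"hand":0,"dx":0.2,"dy":0.01,"dz":0,"wx":0,"wy":0,"wz":0}]' >/dev/null; python3 st.py
python3 -m handwheel '[{"hand":0,"dx":0.2,"dy":0.01,"dz":0,"wx":0,"wy":0,"wz":0}]' >/dev/null; python3 st.py
python3 - <<'E'
from h import *
cap('wrist','w13')
E
```

```text
21.4 [514.7 -46.7  12.6] yaw 4.12 F [-4.7 -1.   2.5] M [0.01 0.75 0.1 ] J [-17.6  42.1 105.9  -0.   32.1  68.3] o 0.5
21.9 [547.6 -44.7  12.5] yaw 4.12 F [-5.6 -0.5  3.8] M [-0.1   0.9   0.05] J [-16.3  43.2 101.2   0.   35.5  69.6] o 0.5
22.0 [549.3 -44.4  12.6] yaw 4.13 F [-5.4 -1.4  4.6] M [-0.11  0.85 -0.04] J [-16.2  43.3 100.9  -0.   35.9  69.7] o 0.5
22.1 [551.9 -44.1  12.5] yaw 4.12 F [-5.8 -0.7  3. ] M [-0.03  0.81  0.03] J [-16.1  43.4 100.4  -0.   36.3  69.8] o 0.5
22.2 [554.4 -44.   12.6] yaw 4.11 F [-5.1  0.2  3. ] M [-0.03  0.79  0.01] J [-16.1  43.5 100.1  -0.   36.4  69.8] o 0.5
22.3 [556.1 -43.9  12.6] yaw 4.12 F [-5.8  0.2  4.2] M [-0.02  0.81  0.  ] J [-16.   43.5  99.9  -0.   36.7  69.9] o 0.5
```

View pics/w13.png

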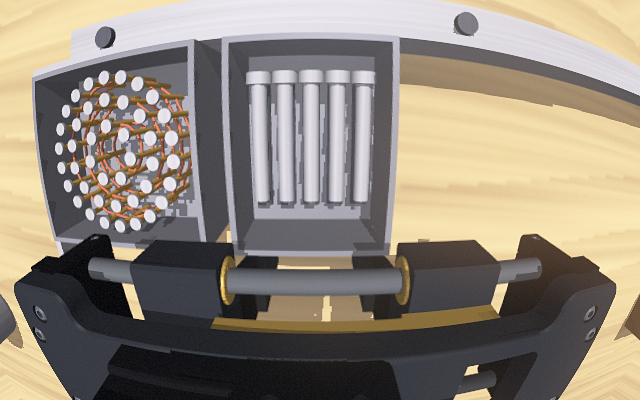

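The narrow bin is nearly at the fence (its rear rim at row 38). It stands to the right of the wide bin with a gap at columns 200-225.

```bash
python3 -m handwheel '[{"hand":0,"dx":0.2,"dy":0.01,"dz":0,"wx":0,"wy":0,"wz":0}]' >/dev/null; python3 st.py
python3 -m handwheel '[{"hand":0,"dx":0.2,"dy":0.01,"dz":0,"wx":0,"wy":0,"wz":0}]' >/dev/null; python3 st.py
python3 -m handwheel '[{"hand":0,"dx":0.2,"dy":0.01,"dz":0,"wx":0,"wy":0,"wz":0}]' >/dev/null; python3 st.py

```

```text
22.45 [556.6 -43.9  12.5] yaw 4.15 F [-10.   -3.    6.5] M [-0.48  1.57 -0.03] J [-15.9  43.6  99.6  -0.1  37.   70. ] o 0.5
22.55 [556.5 -43.7  12.4] yaw 4.17 F [-13.6  -4.3   9.4] M [-0.84  2.03 -0.13] J [-15.9  43.7  99.4  -0.2  37.4  70.1] o 0.5
22.65 [556.5 -43.7  12.3] yaw 4.19 F [-18.   -7.   13.5] M [-1.15  2.57 -0.13] J [-15.9  43.7  99.3  -0.3  37.8  70.1] o 0.5
```

Fence contact. Round to the right side again for the closing push.

```bash
python3 -m handwheel '[{"hand":0,"dx":-1,"dy":-0.07,"dz":0,"wx":0,"wy":0,"wz":0},{"hand":0,"dx":-1.5,"dy":-0.1,"dz":0.5,"wx":0,"wy":0,"wz":0},{"hand":0,"dx":0,"dy":0,"dz":2.5,"wx":0,"wy":0,"wz":0},{"hand":0,"dx":0,"dy":0,"dz":3,"wx":0,"wy":0,"wz":0},{"hand":0,"dx":0,"dy":0,"dz":3,"wx":0,"wy":0,"wz":0},{"hand":0.38,"dx":0,"dy":0,"dz":3,"wx":0,"wy":0,"wz":0},{"hand":0.38,"dx":0,"dy":-1,"dz":0,"wx":0,"wy":0,"wz":0.14},{"hand":0.38,"dx":0.5,"dy":-1,"dz":0,"wx":0,"wy":0,"wz":0.14},{"hand":0.38,"dx":0.9,"dy":-1,"dz":0,"wx":0,"wy":0,"wz":0.14},{"hand":0.38,"dx":0.9,"dy":-1,"dz":0,"wx":0,"wy":0,"wz":0.14}]' >/dev/null
python3 -m handwheel '[{"hand":0.38,"dx":0.9,"dy":-1,"dz":0,"wx":0,"wy":0,"wz":0.14},{"hand":0.38,"dx":0.9,"dy":-0.7,"dz":0,"wx":0,"wy":0,"wz":0.14},{"hand":0.38,"dx":0.9,"dy":-0.3,"dz":0,"wx":0,"wy":0,"wz":0.14},{"hand":0.38,"dx":0.9,"dy":0,"dz":0,"wx":0,"wy":0,"wz":0.14},{"hand":0.38,"dx":0.9,"dy":0,"dz":0,"wx":0,"wy":0,"wz":0.14},{"hand":0.38,"dx":0.9,"dy":0,"dz":0,"wx":0,"wy":0,"wz":0.14},{"hand":0.38,"dx":0.5,"dy":0,"dz":0,"wx":0,"wy":0,"wz":0.14},{"hand":0.38,"dx":0,"dy":0,"dz":0,"wx":0,"wy":0,"wz":0.03},{"hand":0.38,"dx":0,"dy":0,"dz":0,"wx":0,"wy":0,"wz":0}]' >/dev/null; python3 st.py
python3 - <<'E'
from h import *
cap('wrist','w14');cap('side','s14')
E
python3 own.py s14
```

```text
24.55 [ 620.6 -105.6  132.7] yaw 93.95 F [ 1.2 -0.   0.2] M [ 0.   -0.06 -0.06] J [-19.8  36.7  86.1   0.   57.1 -23.8] o 0.69
s14 binrim n 455 ex [-1.013e+02 -1.003e+02 -1.000e-01  1.400e+00] ey [-243.7 -196.5   -0.3    1.5]
 fence top 58 [-1.2  2.1  7. ] cheek top [-13.4   1.7   6.1]
```

View pics/w14.png

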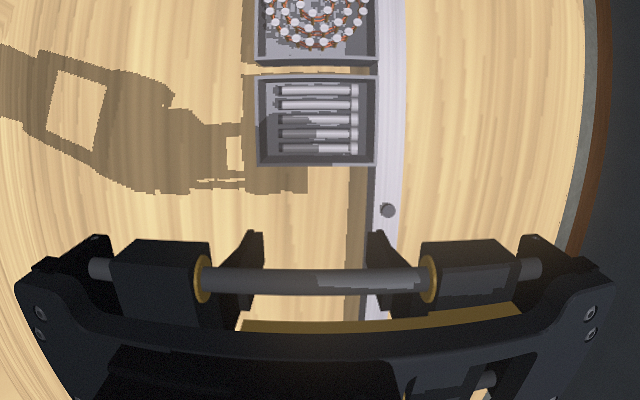

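The two bins are both on the fence with a gap of about 15 mm at row 70. Lowering to close it.

```bash
python3 -m handwheel '[{"hand":0.38,"dx":-0.2,"dy":0,"dz":-2,"wx":0,"wy":0,"wz":0},{"hand":0.38,"dx":0,"dy":0,"dz":-3,"wx":0,"wy":0,"wz":0},{"hand":0.38,"dx":0,"dy":0,"dz":-3,"wx":0,"wy":0,"wz":0},{"hand":0.38,"dx":0,"dy":0,"dz":-2.3,"wx":0,"wy":0,"wz":0},{"hand":0.38,"dx":0,"dy":0,"dz":-1.5,"wx":0,"wy":0,"wz":0},{"hand":0.38,"dx":0,"dy":0,"dz":0,"wx":0,"wy":0,"wz":0}]' >/dev/null; python3 st.py
python3 -m handwheel '[{"hand":0.38,"dx":-0.05,"dy":0.6,"dz":0,"wx":0,"wy":0,"wz":0},{"hand":0.38,"dx":-0.05,"dy":0.6,"dz":0,"wx":0,"wy":0,"wz":0},{"hand":0.38,"dx":-0.05,"dy":0.5,"dz":0,"wx":0,"wy":0,"wz":0},{"hand":0.38,"dx":-0.05,"dy":0.5,"dz":0,"wx":0,"wy":0,"wz":0},{"hand":0.38,"dx":0,"dy":0.4,"dz":0,"wx":0,"wy":0,"wz":0},{"hand":0.38,"dx":0,"dy":0.3,"dz":0,"wx":0,"wy":0,"wz":0}]' >/dev/null; python3 st.py
python3 -m handwheel '[{"hand":0.38,"dx":-0.01,"dy":0.2,"dz":0,"wx":0,"wy":0,"wz":0}]' >/dev/null; python3 st.py
python3 -m handwheel '[{"hand":0.38,"dx":-0.01,"dy":0.2,"dz":0,"wx":0,"wy":0,"wz":0}]' >/dev/null; python3 st.py
python3 -m handwheel '[{"hand":0.38,"dx":-0.01,"dy":0.2,"dz":0,"wx":0,"wy":0,"wz":0}]' >/dev/null; python3 st.py
```

```text
25.25 [ 616.  -104.9   12.5] yaw 94.01 F [0.5 0.5 0.2] M [-0.02 -0.16  0.03] J [-19.9  46.5  89.6   0.   44.2 -23.9] o 0.69
25.85 [616.  -77.7  15.8] yaw 94.14 F [-1.5 -7.4  3.4] M [-1.01  0.17 -0.09] J [-17.4  45.9  90.4  -0.2  43.5 -21.4] o 0.69
25.95 [615.9 -75.9  15.8] yaw 94.13 F [-2.5 -7.   3.4] M [-1.04  0.19 -0.06] J [-17.3  45.9  90.5  -0.2  43.5 -21.2] o 0.69
26.05 [615.8 -74.1  15.8] yaw 94.13 F [-3.9 -7.6  4. ] M [-1.1   0.18 -0.05] J [-17.1  45.9  90.5  -0.2  43.5 -21.1] o 0.69
26.15 [615.8 -73.4  15.9] yaw 94.18 F [ -4.1 -14.6   3.4] M [-2.38  0.4  -0.2 ] J [-17.   45.9  90.5  -0.4  43.4 -20.9] o 0.69
```

Contact came at the expected place (y ≈ -73.4). I press a little more, then back off and look.

```bash
python3 -m handwheel '[{"hand":0.38,"dx":-0.01,"dy":0.2,"dz":0,"wx":0,"wy":0,"wz":0}]' >/dev/null; python3 st.py
python3 -m handwheel '[{"hand":0.38,"dx":-0.01,"dy":0.2,"dz":0,"wx":0,"wy":0,"wz":0}]' >/dev/null; python3 st.py
python3 -m handwheel '[{"hand":0.38,"dx":0.05,"dy":-1,"dz":0,"wx":0,"wy":0,"wz":0},{"hand":0.38,"dx":0.1,"dy":-1.7,"dz":0.5,"wx":0,"wy":0,"wz":0},{"hand":0.38,"dx":0,"dy":-0.5,"dz":3,"wx":0,"wy":0,"wz":0},{"hand":0.38,"dx":0,"dy":-0.5,"dz":3,"wx":0,"wy":0,"wz":0},{"hand":0.38,"dx":0,"dy":-1,"dz":3,"wx":0,"wy":0,"wz":0},{"hand":0.38,"dx":0,"dy":-1,"dz":3,"wx":0,"wy":0,"wz":0},{"hand":0.38,"dx":0,"dy":-1,"dz":3,"wx":0,"wy":0,"wz":0},{"hand":0.38,"dx":0,"dy":0,"dz":0,"wx":0,"wy":0,"wz":0}]' >/dev/null; python3 st.py
cat > edges.py <<'E'
from own import *
# gaps: left faces of bins: fit -x rims of each bin, and rim heights
for tag in sys.argv[1:]:
    p,d,c=load(tag);Q=cloud(d,c).reshape(-1,3);o=own(Q[:,:2])*1000;z=Q[:,2]*1000
    for nm,lo,hi in(('W',-105,-8),('N',-180,-115)):
        for side,a,b in(('-x',-112,-92),):
            m=(z>40)&(z<50)&(o[:,0]>a)&(o[:,0]<b)&(o[:,1]>lo)&(o[:,1]<hi)
            if m.sum()<15: print(tag,nm,side,'few');continue
            l=cv2.fitLine(o[m].astype(np.float32),cv2.DIST_HUBER,0,.01,.01).ravel()
            print(tag,nm,side,m.sum(),'yaw err',round(np.degrees(np.arctan2(-l[0]*np.sign(l[1]),abs(l[1]))),2),'mean ex',np.median(o[m,0]).round(1),'min',np.percentile(o[m,0],3).round(1),'z',np.percentile(z[m],95).round(1))
    m=(z>43)&(z<50)&(o[:,0]>-95)&(o[:,0]<-10)&(o[:,1]>-215)&(o[:,1]<10)
    h,e=np.histogram(o[m,1],bins=np.arange(-195,-100,3)); print(dict(zip(e[:-1].astype(int).tolist(),h.tolist())))
E
python3 - <<'E'
from h import *
cap('wrist','w16');cap('side','s16');cap('scene','c16')
a,b=cv2.imread('pics/s16.png')[150:290,190:400],cv2.imread('pics/c16.png')[150:290,210:420]
cv2.imwrite('pics/z16.png',np.hstack([cv2.resize(x,(400,267),interpolation=cv2.INTER_CUBIC) for x in(a,b)]))
E
python3 edges.py s16 c16; python3 own.py s16 c16
```

```text
26.25 [615.8 -73.4  15.9] yaw 94.22 F [ -4.  -20.6   3.6] M [-3.33  0.63 -0.34] J [-16.9  45.9  90.6  -0.6  43.3 -20.7] o 0.69
26.35 [615.8 -73.4  16. ] yaw 94.24 F [ -6.  -25.9   2. ] M [-4.21  0.74 -0.36] J [-16.8  45.8  90.6  -0.8  43.3 -20.5] o 0.69
27.15 [ 619.9 -135.9  175. ] yaw 94.0 F [-0.5  0.1  0.6] M [ 0.03 -0.11  0.03] J [-22.4  33.8  83.8   0.   61.8 -26.5] o 0.69
s16 W -x 85 yaw err 0.14 mean ex -99.4 min -101.7 z 47.7
s16 N -x 43 yaw err 0.08 mean ex -99.2 min -100.8 z 47.2
{-195: 0, -192: 0, -189: 1, -186: 18, -183: 26, -180: 5, -177: 1, -174: 0, -171: 0, -168: 0, -165: 0, -162: 0, -159: 0, -156: 0, -153: 0, -150: 0, -147: 0, -144: 0, -141: 0, -138: 0, -135: 0, -132: 0, -129: 0, -126: 0, -123: 0, -120: 0, -117: 0, -114: 25, -111: 28, -108: 24, -105: 1}
c16 W -x 63 yaw err 1.59 mean ex -99.1 min -102.2 z 47.0
c16 N -x 40 yaw err -1.36 mean ex -98.0 min -104.6 z 47.7
{-195: 0, -192: 0, -189: 5, -186: 18, -183: 2, -180: 0, -177: 0, -174: 0, -171: 0, -168: 0, -165: 0, -162: 0, -159: 0, -156: 1, -153: 0, -150: 0, -147: 0, -144: 0, -141: 0, -138: 0, -135: 0, -132: 0, -129: 0, -126: 0, -123: 0, -120: 0, -117: 3, -114: 15, -111: 20, -108: 4, -105: 0}
s16 binrim n 448 ex [-101.1 -100.4    0.4    2.5] ey [-248.3 -183.8    0.     2.6]
 fence top 94 [-1.4  1.9  6.3] cheek top [-13.9   2.3   5.4]
c16 binrim n 270 ex [-102.  -100.7    1.3    6. ] ey [-186.9 -185.1   -1.7   -0.2]
 fence top 212 [-2.4  2.6  5.7] cheek top [-13.4  -2.5   5.4]
```

View pics/z16.png

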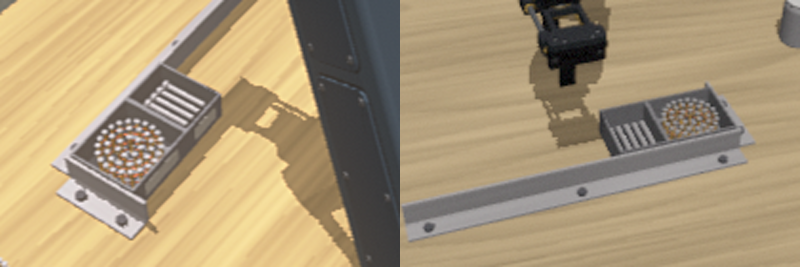

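View pics/w16.png

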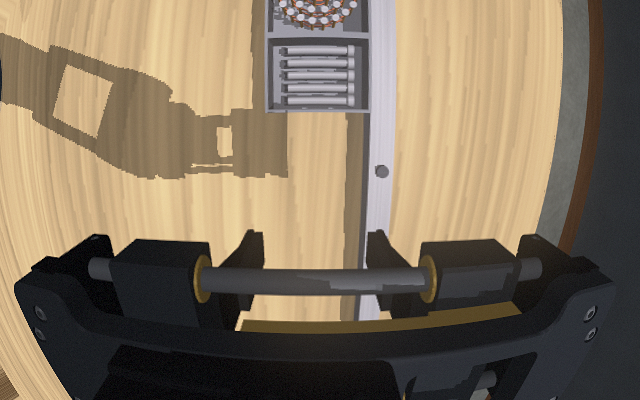

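Both views show the two bins in one row, no gap between them, at the fence and cheek (rim ex -100..0, ey -185..0). As a last squaring I'll press lightly on both label faces together, one finger on each bin.

```bash
python3 -m handwheel '[{"hand":1,"dx":-0.7,"dy":1.2,"dz":0,"wx":0,"wy":0,"wz":-0.131},{"hand":1,"dx":-0.75,"dy":1.2,"dz":0,"wx":0,"wy":0,"wz":-0.131},{"hand":1,"dx":-0.75,"dy":1.2,"dz":0,"wx":0,"wy":0,"wz":-0.131},{"hand":1,"dx":-0.75,"dy":1.2,"dz":0,"wx":0,"wy":0,"wz":-0.131},{"hand":1,"dx":-0.75,"dy":1.2,"dz":0,"wx":0,"wy":0,"wz":-0.131},{"hand":1,"dx":-0.75,"dy":1.2,"dz":0,"wx":0,"wy":0,"wz":-0.131}]' >/dev/null
python3 -m handwheel '[{"hand":1,"dx":-0.75,"dy":1.2,"dz":0,"wx":0,"wy":0,"wz":-0.131},{"hand":1,"dx":-0.75,"dy":1.2,"dz":0,"wx":0,"wy":0,"wz":-0.131},{"hand":1,"dx":-0.75,"dy":1.2,"dz":0,"wx":0,"wy":0,"wz":-0.131},{"hand":1,"dx":-0.75,"dy":1.2,"dz":0,"wx":0,"wy":0,"wz":-0.131},{"hand":1,"dx":-0.75,"dy":1.2,"dz":0,"wx":0,"wy":0,"wz":-0.131},{"hand":1,"dx":-0.75,"dy":1.2,"dz":0,"wx":0,"wy":0,"wz":-0.131},{"hand":1,"dx":0,"dy":0,"dz":0,"wx":0,"wy":0,"wz":0}]' >/dev/null; python3 st.py
python3 - <<'E'
from h import *
cap('wrist','w17')
E
```

```text
28.6 [524.1  12.6 167.8] yaw 4.14 F [-0.   0.2 -0.1] M [0.01 0.02 0.02] J [-10.9  27.   99.5   0.   53.9  75. ] o 1.0
```

View pics/w17.png

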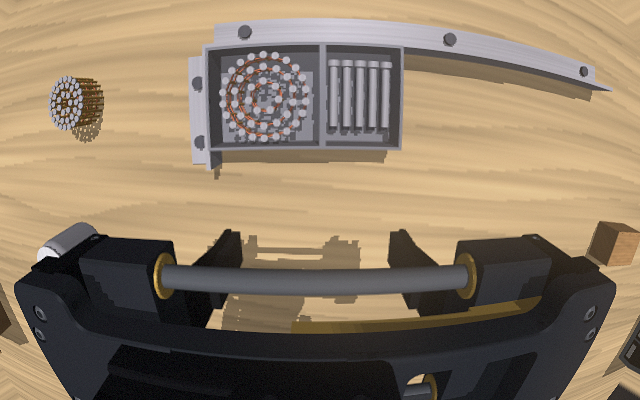

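The wrist view shows the row square: both near rims on one line (row ~150), the divider at column 322, the cheek on the left and the fence behind. Lowering for the light joint press.

```bash
python3 -m handwheel '[{"hand":1,"dx":0,"dy":-0.5,"dz":-2.3,"wx":0,"wy":0,"wz":0},{"hand":1,"dx":0,"dy":0,"dz":-3,"wx":0,"wy":0,"wz":0},{"hand":1,"dx":0,"dy":0,"dz":-3,"wx":0,"wy":0,"wz":0},{"hand":1,"dx":0,"dy":0,"dz":-3,"wx":0,"wy":0,"wz":0},{"hand":1,"dx":0,"dy":0,"dz":-2.6,"wx":0,"wy":0,"wz":0},{"hand":1,"dx":0,"dy":0,"dz":-1.4,"wx":0,"wy":0,"wz":0},{"hand":1,"dx":0,"dy":0,"dz":0,"wx":0,"wy":0,"wz":0}]' >/dev/null; python3 st.py
python3 -m handwheel '[{"hand":1,"dx":0.6,"dy":0.04,"dz":0,"wx":0,"wy":0,"wz":0},{"hand":1,"dx":0.5,"dy":0.04,"dz":0,"wx":0,"wy":0,"wz":0},{"hand":1,"dx":0.4,"dy":0.03,"dz":0,"wx":0,"wy":0,"wz":0},{"hand":1,"dx":0.3,"dy":0.02,"dz":0,"wx":0,"wy":0,"wz":0},{"hand":1,"dx":0.2,"dy":0.01,"dz":0,"wx":0,"wy":0,"wz":0}]' >/dev/null; python3 st.py
```

```text
29.35 [525.8   5.5  14.4] yaw 4.06 F [ 0.1 -0.3  0.2] M [-0.    0.01  0.01] J [-11.6  42.2 104.4  -0.   33.6  74.4] o 1.0
29.85 [547.9   7.   17.3] yaw 4.01 F [-0.3  0.3  0.3] M [-0.02  0.06 -0.03] J [-11.   42.6 101.4   0.   35.9  75. ] o 1.0
```

```bash
python3 -m handwheel '[{"hand":1,"dx":0.2,"dy":0.01,"dz":0,"wx":0,"wy":0,"wz":0},{"hand":1,"dx":0.2,"dy":0.01,"dz":0,"wx":0,"wy":0,"wz":0}]' >/dev/null; python3 st.py
python3 -m handwheel '[{"hand":1,"dx":0.2,"dy":0.01,"dz":0,"wx":0,"wy":0,"wz":0}]' >/dev/null; python3 st.py
python3 -m handwheel '[{"hand":1,"dx":0.2,"dy":0.01,"dz":0,"wx":0,"wy":0,"wz":0}]' >/dev/null; python3 st.py
python3 -m handwheel '[{"hand":1,"dx":0.2,"dy":0.01,"dz":0,"wx":0,"wy":0,"wz":0}]' >/dev/null; python3 st.py
```

```text
30.05 [551.    7.3  16.7] yaw 4.0 F [-0.6 -0.4  1.1] M [0.   0.02 0.01] J [-10.9  42.8 100.9  -0.   36.3  75.1] o 1.0
30.15 [552.9   7.4  16.5] yaw 4.01 F [-1.1 -0.9  0.3] M [-0.01  0.61  0.2 ] J [-10.8  42.9 100.6  -0.   36.5  75.2] o 1.0
30.25 [552.9   7.5  16.3] yaw 4.07 F [-5.9 -1.   3.5] M [-0.24  0.87  0.1 ] J [-1.080e+01  4.300e+01  1.004e+02 -1.000e-01  3.690e+01  7.520e+01] o 1.0
30.35 [552.8   7.7  16.1] yaw 4.08 F [-8.7 -3.6  6.1] M [-0.41  1.41  0.09] J [-1.070e+01  4.310e+01  1.002e+02 -1.000e-01  3.730e+01  7.530e+01] o 1.0
```

Contact came exactly at the seated position, so both bins are on the fence. One more small press, then retreat well clear.

```bash
python3 -m handwheel '[{"hand":1,"dx":0.2,"dy":0.01,"dz":0,"wx":0,"wy":0,"wz":0}]' >/dev/null; python3 st.py
python3 -m handwheel '[{"hand":1,"dx":-1,"dy":-0.07,"dz":0,"wx":0,"wy":0,"wz":0},{"hand":1,"dx":-1.5,"dy":-0.1,"dz":0,"wx":0,"wy":0,"wz":0},{"hand":1,"dx":-0.5,"dy":0,"dz":2.5,"wx":0,"wy":0,"wz":0},{"hand":1,"dx":-0.5,"dy":-0.5,"dz":3,"wx":0,"wy":0,"wz":0},{"hand":1,"dx":-1,"dy":-1,"dz":3,"wx":0,"wy":0,"wz":0},{"hand":1,"dx":-1,"dy":-2,"dz":3,"wx":0,"wy":0,"wz":0},{"hand":1,"dx":-1,"dy":-3,"dz":3,"wx":0,"wy":0,"wz":0},{"hand":1,"dx":0,"dy":-3,"dz":3,"wx":0,"wy":0,"wz":0},{"hand":1,"dx":0,"dy":-3,"dz":2,"wx":0,"wy":0,"wz":0},{"hand":1,"dx":0,"dy":-3,"dz":0,"wx":0,"wy":0,"wz":0}]' >/dev/null
python3 -m handwheel '[{"hand":1,"dx":0,"dy":-3,"dz":0,"wx":0,"wy":0,"wz":0},{"hand":1,"dx":0,"dy":-3,"dz":0,"wx":0,"wy":0,"wz":0},{"hand":1,"dx":0,"dy":-3,"dz":0,"wx":0,"wy":0,"wz":0},{"hand":1,"dx":0,"dy":-2,"dz":0,"wx":0,"wy":0,"wz":0},{"hand":1,"dx":0,"dy":0,"dz":0,"wx":0,"wy":0,"wz":0},{"hand":1,"dx":0,"dy":0,"dz":0,"wx":0,"wy":0,"wz":0},{"hand":1,"dx":0,"dy":0,"dz":0,"wx":0,"wy":0,"wz":0}]' >/dev/null;python3 st.py
python3 - <<'E'
from h import *
cap('side','s18');cap('scene','c18')
a,b=cv2.imread('pics/s18.png')[150:290,190:400],cv2.imread('pics/c18.png')[150:290,210:420]
cv2.imwrite('pics/z18.png',np.hstack([cv2.resize(x,(400,267),interpolation=cv2.INTER_CUBIC) for x in(a,b)]))
for n in('scene0','c18','side0','s18'):
    p,d,c=load(n);P=cloud(d,c)
    for nm,bx in(('carton',(.38,.55,-.56,-.43)),('coil',(.55,.67,.25,.37)),('can',(.35,.48,.27,.4))):
        Q=rim(P,bx,.040,.1); 
        if len(Q)>20: print(n,nm,(Q.mean(0)*1000).round(1))
E
python3 edges.py s18 c18; python3 own.py s18 c18
```

```text
30.45 [552.8   7.8  16. ] yaw 4.09 F [-12.1  -4.2   7.7] M [-0.66  1.83 -0.01] J [-10.7  43.1 100.   -0.2  37.6  75.3] o 1.0
32.15 [ 493.7 -257.5  211.3] yaw 4.05 F [-0.1 -0.1  0.1] M [0.04 0.02 0.  ] J [-39.1  25.8  92.6   0.   61.6  46.9] o 1.0
scene0 carton [ 472.6 -497.2   50. ]
scene0 coil [611.2 311.6  45. ]
scene0 can [424.5 330.6  71.6]
c18 carton [ 472.5 -496.9   49.8]
c18 coil [611.9 311.5  45.1]
c18 can [424.8 330.7  71.6]
side0 carton [ 477.6 -484.5   49.9]
side0 coil [610.2 312.6  45.2]
side0 can [404.5 342.8  78.5]
s18 coil [609.9 312.6  45.1]
s18 can [404.4 342.8  78.4]
s18 W -x 81 yaw err -0.04 mean ex -99.2 min -101.4 z 47.3
s18 N -x 49 yaw err 0.08 mean ex -99.3 min -101.3 z 47.0
{-195: 0, -192: 0, -189: 1, -186: 15, -183: 24, -180: 1, -177: 0, -174: 0, -171: 0, -168: 0, -165: 0, -162: 0, -159: 0, -156: 0, -153: 0, -150: 0, -147: 0, -144: 0, -141: 0, -138: 0, -135: 0, -132: 0, -129: 0, -126: 0, -123: 0, -120: 0, -117: 0, -114: 24, -111: 30, -108: 23, -105: 0}
c18 W -x 56 yaw err -0.08 mean ex -99.0 min -103.1 z 47.6
c18 N -x 45 yaw err 0.91 mean ex -98.4 min -103.2 z 47.5
{-195: 0, -192: 0, -189: 2, -186: 19, -183: 4, -180: 0, -177: 0, -174: 0, -171: 0, -168: 0, -165: 0, -162: 0, -159: 0, -156: 0, -153: 0, -150: 0, -147: 0, -144: 0, -141: 0, -138: 0, -135: 0, -132: 0, -129: 0, -126: 0, -123: 1, -120: 0, -117: 3, -114: 21, -111: 18, -108: 4, -105: 0}
s18 binrim n 433 ex [-101.4 -100.2   -0.     2.6] ey [-252.5 -183.8   -0.4    1.5]
 fence top 138 [-1.1  2.   6.3] cheek top [-14.1   1.4   5.7]
c18 binrim n 277 ex [-103.  -100.5    2.     5.1] ey [-256.4 -185.4   -1.7   -0.3]
 fence top 204 [-2.6  2.6  5.9] cheek top [-13.5  -2.9   5.9]
```

View pics/z18.png

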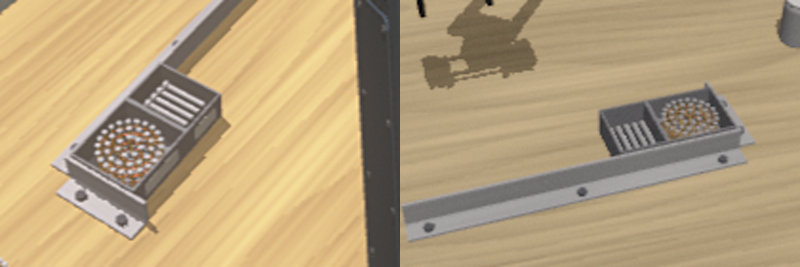

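View pics/c18.png

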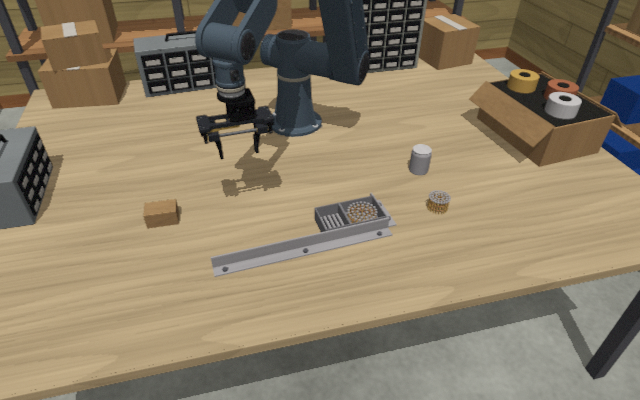

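The final views show the bins in one square row in the corner, from about (317,215) to (388,205) in the scene image. The bystanders have not moved and the hand is clear at 0.21 m.

```bash
python3 -c "
from rig import hand_in
print(hand_in())"
```

```text
the job is handed in; nothing more can be done
None
```

The job is done and handed in at about 32 s of the 72 s allowed. Both bins stand square in one row, snug against the fence, the cheek and each other.

**What I did:**
- I pushed the wide bin with spread fingers onto the fence, turning it about 16° square on the way, then along the fence into the cheek.
- I slid the narrow bin alongside, pushed it onto the fence, and closed it against the wide bin.
- I finished with a light press on both label faces together, one finger on each bin.

**Last checks:**
- **Position:** in the stop's frame the bin rims span about -100 to 0 mm out from the fence and -185 to 0 mm along it from the cheek. No gap shows in either view.
- **Squareness:** the side view gives yaw errors under 0.1°. The scene view gave 0.9° for the narrow bin, from only 45 noisy depth points, and does not match the side view. The two-finger press met both bins at the seated depth, which agrees with the side view.
- **Bystanders:** the can, the loose coil and the carton are within 1 mm of where they started. The carton was checked in the scene view only, because the arm hides it in the side view.
- **Forces:** the largest wrist force I read was about 29 N.
- **Hand:** it is clear of everything, about 0.21 m above the bench, with no force on it.

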